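# Put the labelling and temperature-check kit back in its holders

## Robot

A 6-joint arm with a two-finger parallel gripper is mounted at the origin on a cart in front of the work surface, level with it; the furniture and walls round the work are solid. World frame = base frame: x ahead of the robot, y to its left, z up, the work surface at z = 0. Lengths are in m, angles in rad, forces in N, time in s.
With the tool pointing down it reaches from about 0.35 to 0.725 m from the base axis. Payload 4.3 kg.
Tool frame: the origin (TCP) lies midway between the tips of the shut fingers; the grasp point (between the pads) lies 19 mm behind it; x points along the fingers, y is the direction in which the jaws open and shut, and the axes are right-handed (so a half turn about x gives the same grasp; the last joint's range is limited). The gripper opens to 85 mm and grips with 20 to 120 N. Pads are 22 mm wide; open, the fingers measure 114 mm over their backs; the gripper's body (76 mm by 85 mm) begins 54 mm behind the grasp point. The pads swing forward as they close: fully open they stand 13 mm farther back than shut.
Start: joints at [-1.378, 0.377, 0.081, 1.274, 0, 1.46], TCP at [0.171, -0.549, 0.231] pointing down, gripper open.
Joint ranges: [-2.72, 2.72], [-0.84, 1.66], [-1.02, 1.22], [-1.77, 2.12], [-1.37, 1.28], [-3.14, 3.14]. Speed limits (rad/s): [2.57, 2.57, 3.14, 3.14, 3.14, 3.14].

## Interface

Orientations are given as a 3x3 rotation matrix whose columns are the frame's x, y, z axes.
In Python, from rig import read_state, capture, job_done gives the robot as it stands.
- The arm moves only by the tool send_rows, never from a script. Its argument "rows" is a list of rows, each an object with "gripper": the opening, from 0 (shut) to 1 (fully open); "translation": the shift along the tool's x, y, z in cm, a list of three; "rotation": the turn, a rotation vector about the tool's x, y, z in degrees, a list of three. A call has exactly 5 rows; each row shifts and turns the commanded pose from where the row before left it, along the tool's axes as they then stand; what a row does not reach is not made up. A row lasts 1/12 s, in which the tool goes at most 41.7 mm and 7.16 degrees, less where a joint would pass 70% of its speed; a pose out of reach is approached as far as the arm can. A call with a gripper value outside its range is refused whole. The fingers move at their own pace and stop on an object; "newtons" is the grip in N (left out, the last holds). Time passes only in rows, so rows that do not move let the fingers close, or fill a call up. It gives the time, the measured TCP pose, the force and the opening at its end, in the units of the state.
- read_state(): the state, without advancing time (a new reading comes with each control period).
- capture(name): name is "scene" or "top" or "wrist"; returns a dict with "pixels" (480x640x3 uint8, blue, green, red), "range_z" (480x640 float32, m along the optical axis (not along the pixel's ray), 0 where there is no reading), "K" (3x3 intrinsics, pixels), "extrinsics" (4x4, takes a point from camera to world coordinates). Camera axes: x right, y down, z forward; pixel columns grow to the right and rows downward; lengths in m; the calibration is good to about 2 mm. A picture is of the moment at which its call begins.
- job_done(): hands the job in, once; it reports no verdict.
The state is a dict: "t": time; "q": joint angles; "qvel": joint speeds; "joint_torque": joint torques, N m; "tcp_pos": TCP position; "tool_rot": TCP orientation; "contact_force": force on the tool from outside, world axes, zero at the start; "moment": the same for the moment, N m; "grip_width": finger opening in m.
Only numpy, scipy, OpenCV 4.12 (cv2) and the standard library are available. Lean on these libraries where they do the work, as an engineer would, in place of code of your own. Each camera call takes 0.05 s, during which the arm holds its last target.

## Task

Reset the label-and-check station before the shift: put the label roll flat on the foot of its spindle with the pin through its core, the probe thermometer in its white cradle with its stem lying out through the fork, the marker in its long grey rest, and the timer upright in its black dock with the display facing out over the low front lip. Leave the pepper shaker and the steel dip cup where they stand.

Things in the scene. Friction and masses are not known exactly. Their poses are not given: they have to be found in the camera images.
- roll_centre (a point): White roll of labels with a brown card core, lying flat on the counter: 60 mm across, 25 mm high, 120 g; bore 26 mm. The point is the roll's centre, half-way up (12.5 mm over its underside); z is the axis of the bore. Grasp across the outside.
- probe_handle (a point): Probe thermometer lying flat, 193 mm long, 60 g: white handle 85 mm long, 34 mm wide, 18 mm thick, and a thin steel stem. The point is the handle's centre, 9 mm over its underside; y runs along it towards the stem (stem from y = +42 to +149 mm), x across the 34 mm width, z up. Grasp the handle across its width.
- marker_centre (a point): Black and white marker pen lying on the counter, 132 mm long, 14 mm thick (it does not roll), 20 g. The point is its centre, 7.5 mm over its underside; y runs along the pen, z up. Either end may go either way.
- timer_centre (a point): Blue digital kitchen timer standing upright, 62 mm high, 74 mm wide, 22 mm thick, 75 g. The point is its centre, 31 mm over its underside; -x points out of the display and keys, y along the width, z up. Grasp across the thickness, near the top.
- label_spindle: Fixed spindle for the label roll: round dark steel foot, 68 mm across and 8 mm high, with an upright pin 10 mm thick whose rounded tip stands 56 mm over the counter. Origin: on the counter under the pin's axis; z up. The roll goes over the pin and lies on the foot (its centre then 20.5 mm over the counter).
- probe_cradle: Fixed white cradle, 200 x 64 mm, with a fork for the stem. Floor 8 mm over the counter; flared cheeks 18 mm high hold the handle's ends, 45 mm apart at the floor, 57 at the top; pocket 100 mm long, 115 at the top. Origin: on the counter, mid-length; y towards the fork (at y = +70, 22 high), z up. Pocket centre y = -53 mm. From y = -79 to -27 no cheeks, only the base, 4 mm: room for fingers.
- marker_rest: Fixed grey rest for the marker, 172 x 50 mm: two saddles, floor 10 mm over the counter, with flared cheeks and end stops 21 mm high (25 mm between cheeks at the floor, 42 at the top; 144 mm between stops, 159 at the top). Origin: on the counter under its centre, the pen's place; y along it, z up. From y = -42 to +42 mm no cheeks, only the base, 4 mm: room for fingers.
- timer_dock: Fixed black dock for the timer, 68 mm deep, 102 mm wide: a slot, floor 6 mm over the counter, between a low front lip (18 mm high), a back rest (29 mm) and end cheeks (16 mm), all flared; 34 x 82 mm at the floor, 53 x 94 mm at the top. Origin: on the counter, 10 mm in front of the slot's centre (x = +10 mm); -x is its front, where the lip is and the display must look; y along the slot, z up.
- pepper_shaker: Bystander: steel pepper shaker, 47 mm across and 66 mm high, standing behind the loose things. Origin: centre of its underside. To its left, behind the holders, stands a fixed steel box 176 mm high (about 215 mm with the tools lying on it, 285 mm with the cartons at its far left), and left of the holders a steel guard plate 195 mm high: carry things over or clear of them.
- dip_cup: Bystander: steel dip cup, 66 mm across and 36 mm high, standing behind the loose things. Origin: centre of its underside.
Mind the look-alikes: they are no part of the job. Of the things that look like the part that bears roll_centre, the larger one is meant.

How it is judged:
At the end, for the whole second after the job is handed in: Roll flat on the spindle's foot, pin through its bore; thermometer in the cradle's pocket, stem to the fork; marker in its rest, either way round; timer upright in its dock, display to the lip. Each within 9.5 to 13 mm of centre, 5 mm in height and 9 to 14 degrees, and the robot clear (horizontal distance between roll_centre and label_spindle below 0.012 m and z of roll_centre in the frame of label_spindle between 0.0155 and 0.0255 m and angle between each of roll_centre, probe_handle's own z axis and vertical below 0.15 rad and x of probe_handle in the frame of probe_cradle between -0.012 and 0.012 m and y of probe_handle in the frame of probe_cradle between -0.066 and -0.04 m and z of probe_handle in the frame of probe_cradle between 0.012 and 0.022 m and angle between the y axis of probe_handle and the y axis of probe_cradle, either way round below 0.2 rad and y of probe_cradle in the frame of probe_handle above 0.03 m and x of marker_centre in the frame of marker_rest between -0.012 and 0.012 m and y of marker_centre in the frame of marker_rest between -0.013 and 0.013 m and z of marker_centre in the frame of marker_rest between 0.0125 and 0.0225 m and angle between the y axis of marker_centre and the y axis of marker_rest, either way round below 0.2 rad and x of timer_centre in the frame of timer_dock between 0.0005 and 0.0195 m and y of timer_centre in the frame of timer_dock between -0.013 and 0.013 m and z of timer_centre in the frame of timer_dock between 0.032 and 0.042 m and angle between the y axis of timer_centre and the y axis of timer_dock, either way round below 0.25 rad and angle between timer_centre's own z axis and vertical below 0.25 rad and x of timer_dock in the frame of timer_centre below 0 m); the robot touches nothing.
It fails at once if the pepper shaker or the dip cup is pushed from its place (more than 30 mm) or knocked over (distance of any of pepper_shaker, dip_cup from where it was at the start of the episode above 0.03 m or angle between any of pepper_shaker, dip_cup's own z axis and vertical above 0.5 rad).
It also fails if it takes over 104 s, if anything falls off the work surface, if the arm or the gripper's body presses on something with over 40 N, if the wrist force passes 120 N, or if a joint passes its speed limit or range.

## Working session

There is one attempt and no reset: what is moved stays moved. The work goes in short steps, Python scripts to look and compute and a tool call to move; the robot and the scene stay as the last step left them, time stands still between calls to the robot, and variables do not carry over. Pictures are saved under pics/ and viewed, and the job is handed in when it is done.

Besides the shell and the picture viewer there is one more tool, called as name(argument=value, ...), one argument or row to a line, values as JSON. send_rows: Moves the arm, as the interface text tells. Its arguments: {"type":"object","properties":{"rows":{"type":"array"},"newtons":{"type":"number"}},"required":["rows"]}

```bash
ls; mkdir -p pics
cat > h.py <<'E'
import numpy as np, cv2, pickle
from rig import read_state, capture, job_done
def snap(name, tag):
    c=capture(name); pickle.dump(c,open(f'pics/{tag}.pkl','wb')); cv2.imwrite(f'pics/{tag}.png',c['pixels']); return c
def load(tag): return pickle.load(open(f'pics/{tag}.pkl','rb'))
def xyz(c):
    z=c['range_z'].astype(float); K=c['K']; v,u=np.mgrid[:480,:640]
    P=np.stack([(u-K[0,2])/K[0,0]*z,(v-K[1,2])/K[1,1]*z,z],-1)
    E=c['extrinsics']; W=P@E[:3,:3].T+E[:3,3]; W[z==0]=np.nan; return W
def pix(c,p):
    E=np.linalg.inv(c['extrinsics']); q=E[:3,:3]@np.array(p)+E[:3,3]; q=c['K']@q; return q[:2]/q[2]
def onz(c,u,v,z):
    d=np.linalg.inv(c['K'])@[u,v,1]; E=c['extrinsics']; d=E[:3,:3]@d; o=E[:3,3]; return o+d*(z-o[2])/d[2]
def crop(c,u0,v0,u1,v1,s,tag):
    im=cv2.resize(c['pixels'][v0:v1,u0:u1],None,fx=s,fy=s,interpolation=cv2.INTER_CUBIC); cv2.imwrite(f'pics/{tag}.png',im)
E
python3 - <<'E'
from h import *
s=read_state(); print({k:np.round(v,3).tolist() for k,v in s.items()})
for n in ('scene','top'):
    c=snap(n,n+'0'); print(n,c['K'].tolist(),np.round(c['extrinsics'],3).tolist())
E
```

```text
pics
{'t': 0.0, 'q': [-1.378, 0.378, 0.08, 1.274, 0.0, 1.46], 'qvel': [-0.001, 0.001, -0.001, -0.001, 0.0, -0.001], 'joint_torque': [0.002, -46.36, 26.988, 0.021, 0.0, -0.0], 'tcp_pos': [0.171, -0.548, 0.23], 'tool_rot': [[-0.0, 0.298, -0.954], [0.002, -0.954, -0.298], [-1.0, -0.002, -0.0]], 'contact_force': [0.615, -0.004, -1.099], 'moment': [-0.005, -0.009, -0.013], 'grip_width': 0.085}
scene [[533.6807503624059, 0.0, 323.02069470039476], [0.0, 533.6807503624059, 246.59975199876237], [0.0, 0.0, 1.0]] [[-0.538, -0.374, 0.756, -0.32], [-0.843, 0.219, -0.491, 0.613], [0.018, -0.901, -0.433, 0.562], [0.0, 0.0, 0.0, 1.0]]
top [[591.6840389827391, 0.0, 319.5890325503662], [0.0, 591.6840389827391, 234.88321292918414], [0.0, 0.0, 1.0]] [[-0.028, -0.993, 0.118, 0.461], [-1.0, 0.029, -0.001, -0.011], [-0.002, -0.118, -0.993, 1.202], [0.0, 0.0, 0.0, 1.0]]
```

View pics/scene0.png

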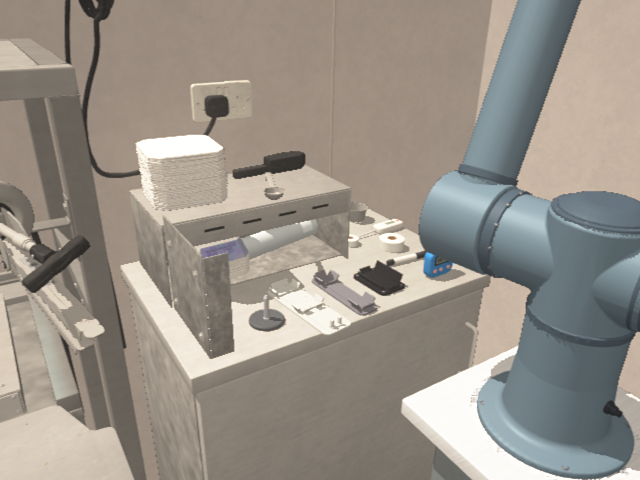

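View pics/top0.png

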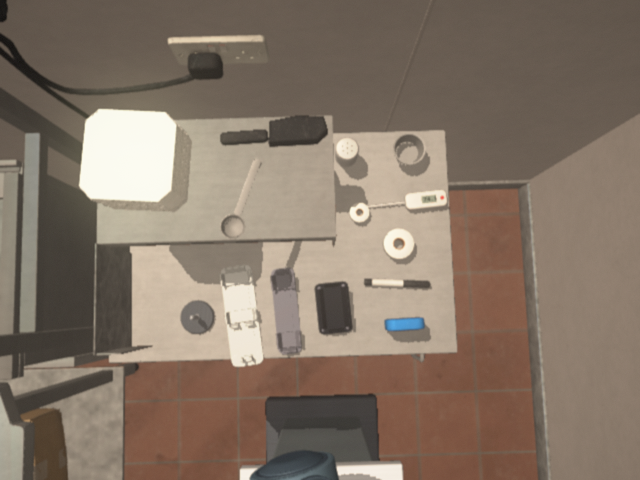

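Run:
```python
from h import *
c=load('top0')
crop(c,330,130,460,350,4,'a'); 
im=cv2.imread('pics/a.png'); print(im.shape)
cv2.imwrite('pics/a1.png',im[:480]); cv2.imwrite('pics/a2.png',im[400:])
crop(c,170,240,370,380,4,'b')
W=xyz(c)
for u,v in [(390,340),(400,244),(388,244),(412,244),(405,324),(200,335),(360,350),(425,200),(400,284),(347,150),(410,150),(260,180)]: print(u,v,np.round(W[v,u],4))
```

```text
(880, 520, 3)
390 340 [ 0.3881 -0.1471  0.0031]
400 244 [ 0.5805 -0.1762 -0.0009]
388 244 [ 0.5787 -0.1487  0.0245]
412 244 [ 0.5773 -0.1966  0.0252]
405 324 [ 0.4209 -0.1702  0.0624]
200 335 [ 0.4085  0.2335 -0.0013]
360 350 [ 0.3696 -0.0868 -0.0032]
425 200 [ 0.6667 -0.2281  0.0189]
400 284 [ 0.4986 -0.1703  0.0158]
347 150 [ 0.7622 -0.071   0.0674]
410 150 [ 0.7761 -0.2055  0.0008]
260 180 [0.6832 0.09   0.1778]
```

View pics/a1.png

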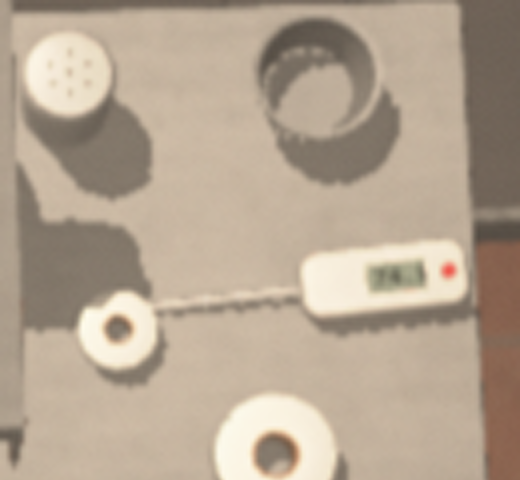

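View pics/a2.png

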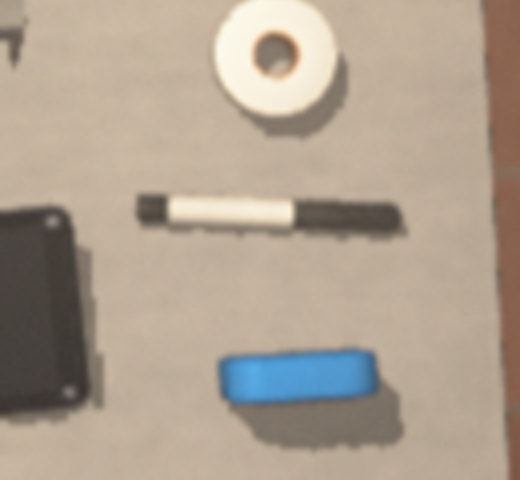

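View pics/b.png

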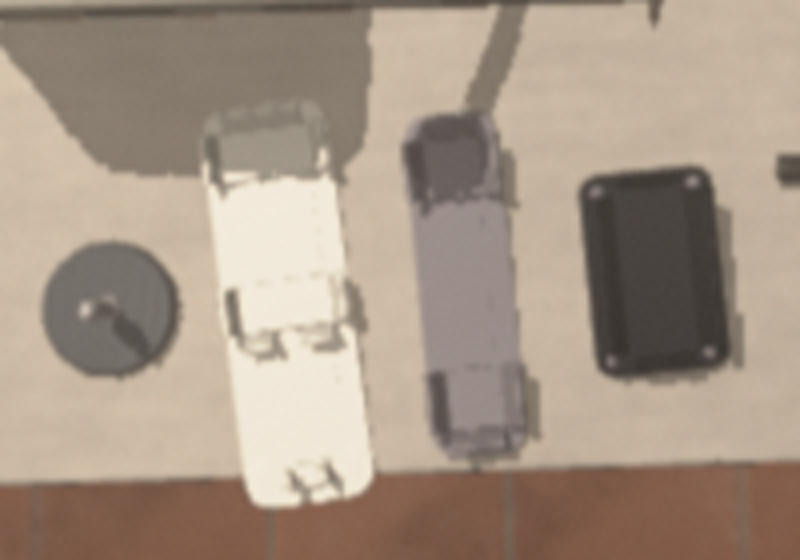

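Run:
```python
from h import *
c=load('top0'); W=xyz(c)
# orthographic height map, 2mm/px
def ortho(x0,x1,y0,y1,r,tag,zmax):
    H,Wd=int((x1-x0)/r),int((y1-y0)/r); im=np.zeros((H,Wd),np.float32)
    P=W.reshape(-1,3); P=P[~np.isnan(P[:,0])]
    i=((x1-P[:,0])/r).astype(int); j=((y1-P[:,1])/r).astype(int)
    m=(i>=0)&(i<H)&(j>=0)&(j<Wd); 
    np.maximum.at(im,(i[m],j[m]),P[m,2])
    im=np.uint8(np.clip(im/zmax,0,1)*255); cv2.imwrite(f'pics/{tag}.png',cv2.applyColorMap(cv2.resize(im,None,fx=4,fy=4,interpolation=0),cv2.COLORMAP_JET))
ortho(0.33,0.58,-0.13,0.3,.0022,'hm',0.05)
s=load('scene0'); crop(s,240,220,480,340,3,'s1')
def rect(u0,v0,u1,v1,z0,z1):
    P=W[v0:v1,u0:u1].reshape(-1,3); P=P[(P[:,2]>z0)&(P[:,2]<z1)]
    r=cv2.minAreaRect(P[:,:2].astype(np.float32)*1000); return len(P),np.round(P.mean(0),4),np.round(cv2.boxPoints(r)).tolist(),r
print('timer',rect(375,310,435,340,.045,.08))
print('roll',rect(380,225,420,262,.015,.04))
print('handle',rect(400,185,450,215,.012,.03))
print('marker',rect(360,272,435,295,.009,.03))
print('cradle',rect(215,262,270,368,.003,.04)[1:])
print('rest',rect(270,266,303,356,.003,.04)[1:])
print('dock',rect(312,278,356,338,.004,.05)[1:])
print('foot',rect(178,295,216,336,.004,.012)[1:])
print('pin',rect(178,295,216,336,.02,.07))
for u in range(95,140,4): print(u,np.round(W[300,u],3))
print([np.round(W[v,300],3).tolist() for v in range(232,250,2)])
```

```text
timer (459, array([ 0.4214, -0.1703,  0.0601]), [[408.0, -135.0], [411.0, -209.0], [434.0, -208.0], [431.0, -135.0]], ((421.09478759765625, -171.95230102539062), (23.054927825927734, 73.88209533691406), 1.8641084432601929))
roll (637, array([ 0.58  , -0.1692,  0.0248]), [[539.0, -168.0], [579.0, -211.0], [622.0, -172.0], [581.0, -128.0]], ((580.1182250976562, -169.72059631347656), (57.749908447265625, 59.52301788330078), 43.135223388671875))
handle (658, array([ 0.6688, -0.2292,  0.0179]), [[648.0, -179.0], [655.0, -274.0], [689.0, -272.0], [682.0, -177.0]], ((668.8264770507812, -225.4901885986328), (33.968238830566406, 94.92162322998047), 4.101766109466553))
marker (425, array([ 0.5022, -0.1642,  0.0137]), [[491.0, -229.0], [505.0, -230.0], [514.0, -99.0], [500.0, -98.0]], ((502.1938781738281, -163.81964111328125), (131.21925354003906, 14.241466522216797), 86.11811065673828))
cradle (array([0.4521, 0.1501, 0.0072]), [[345.0, 95.0], [552.0, 92.0], [554.0, 201.0], [347.0, 205.0]], ((449.25982666015625, 148.1020050048828), (109.44075012207031, 207.2589569091797), 89.06149291992188))
re
[... 618 characters left out ...]
(34, array([0.4459, 0.2367, 0.0456]), [[440.0, 235.0], [449.0, 233.0], [451.0, 240.0], [442.0, 242.0]], ((445.76580810546875, 237.19107055664062), (7.449095726013184, 9.124902725219727), 76.94059753417969))
95 [0.481 0.372 0.193]
99 [0.481 0.371 0.178]
103 [0.481 0.371 0.159]
107 [0.481 0.372 0.137]
111 [0.481 0.372 0.116]
115 [0.481 0.37  0.1  ]
119 [0.482 0.37  0.079]
123 [0.482 0.371 0.052]
127 [0.482 0.371 0.028]
131 [0.482 0.371 0.003]
135 [0.482 0.363 0.004]
139 [0.482 0.356 0.002]
[[0.589, 0.022, 0.175], [0.585, 0.022, 0.177], [0.582, 0.022, 0.178], [0.58, 0.022, 0.167], [0.58, 0.023, 0.135], [0.591, 0.028, -0.003], [0.586, 0.028, 0.001], [0.582, 0.028, 0.001], [0.579, 0.028, -0.004]]
```

View pics/hm.png

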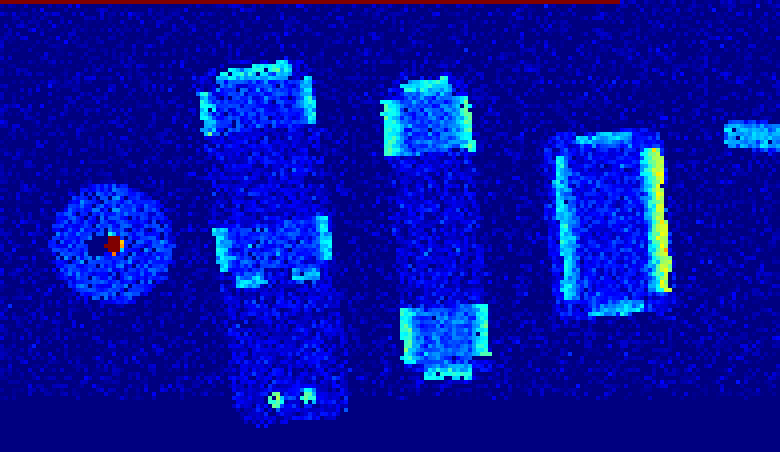

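View pics/s1.png

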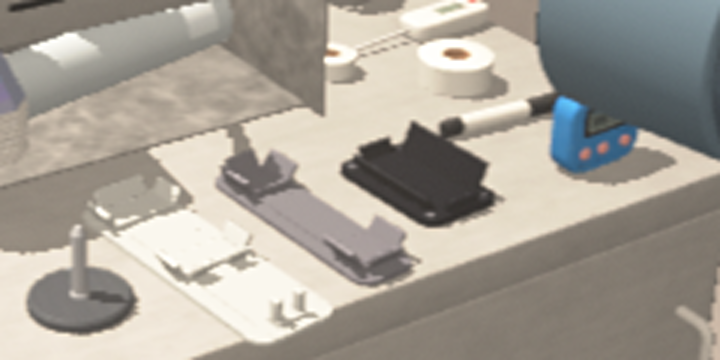

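```bash
cat >> h.py <<'E'
def goal(x,y,z,psi):
    """remaining move: first turn about tool x to heading psi (deg), translation given in the final (turned) tool axes"""
    s=read_state(); R=s['tool_rot']=np.array(s['tool_rot']); p=np.array(s['tcp_pos'])
    cur=np.degrees(np.arctan2(R[1,1],R[0,1])); d=(psi-cur+180)%360-180
    a=np.radians(psi); Rt=np.array([[0,np.cos(a),-np.sin(a)],[0,np.sin(a),np.cos(a)],[-1,0,0]])
    Rt[:,2]=np.cross(Rt[:,0],Rt[:,1])
    w=np.array([x,y,z])-p
    print('t %.2f pos %s psi %.1f grip %.4f q6 %.2f F %s'%(s['t'],np.round(p,4),cur,s['grip_width'],s['q'][5],np.round(s['contact_force'],1)))
    print('turn about tool x %.1f deg; shift after turn cm %s ; shift in current axes %s; tilt %s'%(-d,np.round(Rt.T@w*100,2),np.round(R.T@w*100,2),np.round(R[:,0],3)))
E
python3 - <<'E'
from h import *
goal(.421,-.172,.13,2.3)
c=load('top0'); crop(c,340,185,450,230,7,'d'); W=xyz(c)
for v in range(200,226,3): print([ (round(W[v,u,1],3),round(W[v,u,0],3),round(W[v,u,2],3)) for u in range(346,376,5)])
E
```

```text
t 0.10 pos [ 0.1713 -0.5483  0.2305] psi -72.6 grip 0.0853 q6 1.46 F [-1.5 -0.1 -0.3]
turn about tool x -74.9 deg; shift after turn cm [ 10.05  26.46 -36.6 ] ; shift in current axes [ 10.1  -28.45 -35.05]; tilt [-0.     0.002 -1.   ]
[(np.float64(-0.069), np.float64(0.675), np.float64(-0.0)), (np.float64(-0.079), np.float64(0.674), np.float64(0.003)), (np.float64(-0.09), np.float64(0.674), np.float64(-0.001)), (np.float64(-0.1), np.float64(0.674), np.float64(-0.002)), (np.float64(-0.11), np.float64(0.673), np.float64(0.002)), (np.float64(-0.121), np.float64(0.674), np.float64(-0.003))]
[(np.float64(-0.069), np.float64(0.668), np.float64(0.001)), (np.float64(-0.079), np.float64(0.668), np.float64(0.001)), (np.float64(-0.088), np.float64(0.665), np.float64(0.018)), (np.float64(-0.099), np.float64(0.665), np.float64(0.013)), (np.float64(-0.11), np.float64(0.667), np.float64(-0.001)), (np.float64(-0.12), np.float64(0.667), np.float64(0.0))]
[(np.float64(-0.069), np.float64(0.663), np.float64(-0.007)), (np.float64(-0.079), np.float64(0.661), np.float64(0.003)), (np.float64(-0.088), np.flo
[... 1670 characters left out ...]
p.float64(0.631), np.float64(-0.003)), (np.float64(-0.078), np.float64(0.631), np.float64(-0.002)), (np.float64(-0.087), np.float64(0.629), np.float64(0.009)), (np.float64(-0.097), np.float64(0.628), np.float64(0.017)), (np.float64(-0.108), np.float64(0.629), np.float64(0.003)), (np.float64(-0.119), np.float64(0.629), np.float64(0.002))]
[(np.float64(-0.067), np.float64(0.625), np.float64(-0.003)), (np.float64(-0.077), np.float64(0.624), np.float64(0.003)), (np.float64(-0.088), np.float64(0.624), np.float64(-0.001)), (np.float64(-0.098), np.float64(0.624), np.float64(0.003)), (np.float64(-0.108), np.float64(0.623), np.float64(0.003)), (np.float64(-0.118), np.float64(0.623), np.float64(0.0))]
```

View pics/d.png

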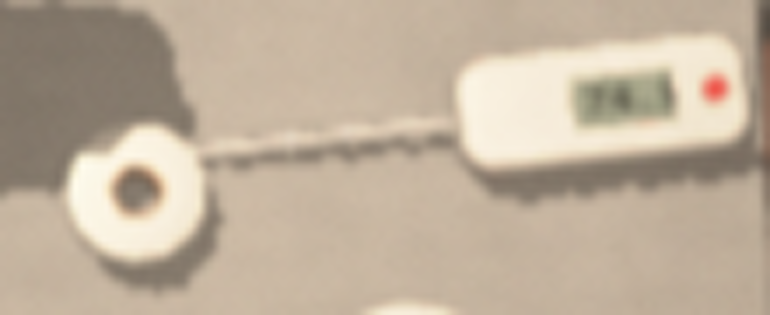

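send_rows(
  rows=[
    {"gripper": 1, "translation": [1, 0, 0], "rotation": [-7, 0, 0]},
    {"gripper": 1, "translation": [1, 0, 0], "rotation": [-7, 0, 0]},
    {"gripper": 1, "translation": [1, 0, 0], "rotation": [-7, 0, 0]},
    {"gripper": 1, "translation": [1, 0, 0], "rotation": [-7, 0, 0]},
    {"gripper": 1, "translation": [1, 0, 0], "rotation": [-7, 0, 0]},
  ],
  newtons=30,
)

```text
t: 0.52
tcp_pos: [0.1714, -0.5484, 0.1803]
tool_rot: [[-0.0, 0.795, -0.606], [0.001, -0.606, -0.795], [-1.0, -0.001, -0.001]]
contact_force: [0.3, 0.5, -1.2]
grip_width: 0.0856
```

send_rows(
  rows=[
    {"gripper": 1, "translation": [1, 0, 0], "rotation": [-7, 0, 0]},
    {"gripper": 1, "translation": [1, 0, 0], "rotation": [-7, 0, 0]},
    {"gripper": 1, "translation": [1, 0, 0], "rotation": [-7, 0, 0]},
    {"gripper": 1, "translation": [1, 0, 0], "rotation": [-7, 0, 0]},
    {"gripper": 1, "translation": [1, 0, 0], "rotation": [-7, 0, 0]},
  ],
)

```text
t: 0.93
tcp_pos: [0.1714, -0.5484, 0.1303]
tool_rot: [[-0.0, 0.999, -0.04], [0.001, -0.04, -0.999], [-1.0, -0.0, -0.001]]
contact_force: [-0.9, 0.6, 0.9]
grip_width: 0.0854
```

send_rows(
  rows=[
    {"gripper": 1, "translation": [0, 0, 0], "rotation": [-4.9, 0, 0]},
    {"gripper": 1, "translation": [0, 2.4, -3.3], "rotation": [0, 0, 0]},
    {"gripper": 1, "translation": [0, 2.4, -3.3], "rotation": [0, 0, 0]},
    {"gripper": 1, "translation": [0, 2.4, -3.3], "rotation": [0, 0, 0]},
    {"gripper": 1, "translation": [0, 2.4, -3.3], "rotation": [0, 0, 0]},
  ],
)

```text
t: 1.35
tcp_pos: [0.2625, -0.4114, 0.1308]
tool_rot: [[-0.0, 0.999, 0.038], [0.001, 0.038, -0.999], [-1.0, -0.0, -0.001]]
contact_force: [2.1, -0.7, -0.0]
grip_width: 0.0857
```

send_rows(
  rows=[
    {"gripper": 1, "translation": [0, 2.4, -3.3], "rotation": [0, 0, 0]},
    {"gripper": 1, "translation": [0, 2.4, -3.3], "rotation": [0, 0, 0]},
    {"gripper": 1, "translation": [0, 2.4, -3.3], "rotation": [0, 0, 0]},
    {"gripper": 1, "translation": [0, 2.4, -3.3], "rotation": [0, 0, 0]},
    {"gripper": 1, "translation": [0, 2.4, -3.3], "rotation": [0, 0, 0]},
  ],
)

```text
t: 1.77
tcp_pos: [0.3761, -0.2416, 0.1311]
tool_rot: [[-0.0, 0.999, 0.039], [0.0, 0.039, -0.999], [-1.0, -0.0, -0.0]]
contact_force: [1.3, 1.2, -0.2]
grip_width: 0.0853
```

Run:
```python
from h import *
snap('wrist','w1')
goal(.421,-.172,.13,2.3)
```

```text
t 1.82 pos [ 0.3793 -0.2352  0.131 ] psi 2.7 grip 0.0853 q6 0.82 F [1.6 3.9 0.9]
turn about tool x 0.4 deg; shift after turn cm [ 0.1   4.42 -6.14] ; shift in current axes [ 0.15  4.46 -6.11]; tilt [ 0.003  0.006 -1.   ]
```

View pics/w1.png

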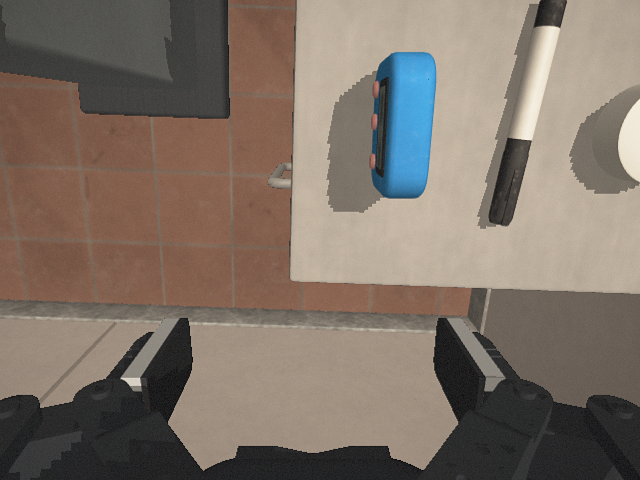

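send_rows(
  rows=[
    {"gripper": 1, "translation": [1, 2.0, -2.8], "rotation": [0, 0, 0]},
    {"gripper": 1, "translation": [2, 1.4, -1.8], "rotation": [0.4, 0, 0]},
    {"gripper": 1, "translation": [2, 1.0, -1.5], "rotation": [0, 0, 0]},
    {"gripper": 1, "translation": [0, 0, 0], "rotation": [0, 0, 0]},
    {"gripper": 1, "translation": [0, 0, 0], "rotation": [0, 0, 0]},
  ],
)

```text
t: 2.23
tcp_pos: [0.416, -0.1799, 0.0802]
tool_rot: [[-0.003, 0.999, 0.034], [0.001, 0.034, -0.999], [-1.0, -0.003, -0.001]]
contact_force: [-0.4, -0.8, -0.4]
grip_width: 0.0854
```

Run:
```python
from h import *
c=snap('wrist','w2')
goal(.421,-.172,.031,2.3)
W=xyz(c); P=W.reshape(-1,3); im=c['pixels'].reshape(-1,3).astype(int)
m=(P[:,2]>.045)&(P[:,2]<.075)&(im[:,0]>im[:,2]+50)
r=cv2.minAreaRect(P[m,:2].astype(np.float32)*1000); print(m.sum(),np.median(P[m],0),r)
```

```text
t 2.28 pos [ 0.4167 -0.1811  0.0812] psi 1.9 grip 0.0856 q6 0.99 F [ 0.3 -0.2 -1.1]
turn about tool x -0.4 deg; shift after turn cm [ 5.02  0.47 -0.89] ; shift in current axes [ 5.02  0.47 -0.9 ]; tilt [-0.002  0.    -1.   ]
7959 [ 0.42137679 -0.16167021  0.06095365] ((421.69146728515625, -167.26620483398438), (21.840862274169922, 69.57935333251953), 1.9016664028167725)
```

View pics/w2.png

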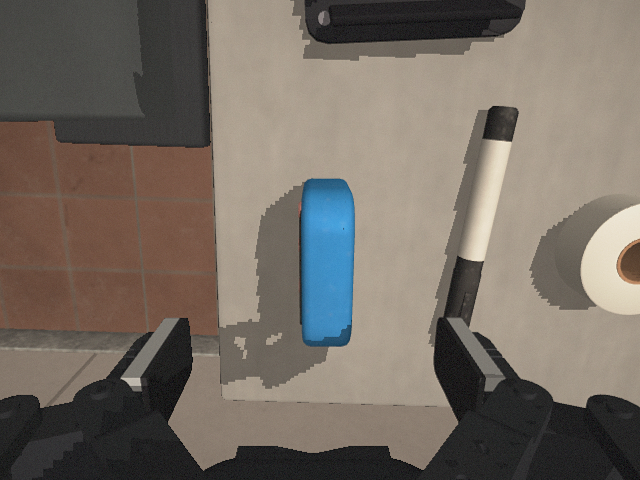

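send_rows(
  rows=[
    {"gripper": 1, "translation": [1.0, 0.25, -0.6], "rotation": [0, 0, 0]},
    {"gripper": 1, "translation": [2, 0.25, -0.4], "rotation": [0, 0, 0]},
    {"gripper": 1, "translation": [2, 0, 0], "rotation": [0, 0, 0]},
    {"gripper": 0.2, "translation": [0, 0, 0], "rotation": [0, 0, 0]},
    {"gripper": 0, "translation": [0, 0, 0], "rotation": [0, 0, 0]},
  ],
)

```text
t: 2.7
tcp_pos: [0.4212, -0.1717, 0.0316]
tool_rot: [[-0.001, 1.0, 0.031], [0.0, 0.031, -1.0], [-1.0, -0.001, -0.0]]
contact_force: [-0.5, 0.1, 1.0]
grip_width: 0.0636
```

send_rows(
  rows=[
    {"gripper": 0, "translation": [0, 0, 0], "rotation": [0, 0, 0]},
    {"gripper": 0, "translation": [0, 0, 0], "rotation": [0, 0, 0]},
    {"gripper": 0, "translation": [0, 0, 0], "rotation": [0, 0, 0]},
    {"gripper": 0, "translation": [0, 0, 0], "rotation": [0, 0, 0]},
    {"gripper": 0, "translation": [0, 0, 0], "rotation": [0, 0, 0]},
  ],
)

```text
t: 3.12
tcp_pos: [0.4228, -0.1717, 0.0324]
tool_rot: [[0.002, 0.999, 0.032], [-0.002, 0.032, -0.999], [-1.0, 0.002, 0.002]]
contact_force: [-1.8, -1.5, 5.9]
grip_width: 0.0215
```

Run:
```python
from h import *
goal(.4576,-.0355,.11,-85.3)
```

```text
t 3.12 pos [ 0.4228 -0.1717  0.0324] psi 1.8 grip 0.0215 q6 1.01 F [-1.8 -1.5  5.9]
turn about tool x 87.1 deg; shift after turn cm [ -7.76 -13.29  -4.58] ; shift in current axes [ -7.78   3.92 -13.49]; tilt [ 0.002 -0.002 -1.   ]
```

send_rows(
  rows=[
    {"gripper": 0, "translation": [-1, 0, 0], "rotation": [0, 0, 0]},
    {"gripper": 0, "translation": [-2, 0, 0], "rotation": [6.7, 0, 0]},
    {"gripper": 0, "translation": [-2, 0, 0], "rotation": [6.7, 0, 0]},
    {"gripper": 0, "translation": [-2, 0, 0], "rotation": [6.7, 0, 0]},
    {"gripper": 0, "translation": [-0.8, 0, 0], "rotation": [6.7, 0, 0]},
  ],
)

```text
t: 3.53
tcp_pos: [0.4232, -0.1715, 0.1119]
tool_rot: [[0.003, 0.904, -0.427], [-0.002, -0.427, -0.904], [-1.0, 0.003, 0.0]]
contact_force: [1.0, -0.6, -0.1]
grip_width: 0.0216
```

send_rows(
  rows=[
    {"gripper": 0, "translation": [0, 0, 0], "rotation": [6.7, 0, 0]},
    {"gripper": 0, "translation": [0, 0, 0], "rotation": [6.7, 0, 0]},
    {"gripper": 0, "translation": [0, 0, 0], "rotation": [6.7, 0, 0]},
    {"gripper": 0, "translation": [0, 0, 0], "rotation": [6.7, 0, 0]},
    {"gripper": 0, "translation": [0, 0, 0], "rotation": [6.7, 0, 0]},
  ],
)

```text
t: 3.95
tcp_pos: [0.4219, -0.1707, 0.1094]
tool_rot: [[-0.0, 0.518, -0.855], [0.0, -0.855, -0.518], [-1.0, -0.0, 0.0]]
contact_force: [0.4, 0.3, -0.6]
grip_width: 0.0213
```

send_rows(
  rows=[
    {"gripper": 0, "translation": [0, 0, 0], "rotation": [6.7, 0, 0]},
    {"gripper": 0, "translation": [0, 0, 0], "rotation": [6.7, 0, 0]},
    {"gripper": 0, "translation": [0, 0, 0], "rotation": [6.7, 0, 0]},
    {"gripper": 0, "translation": [0, 0, 0], "rotation": [6.7, 0, 0]},
    {"gripper": 0, "translation": [0, -2, -0.8], "rotation": [0, 0, 0]},
  ],
)

```text
t: 4.37
tcp_pos: [0.4283, -0.1523, 0.1095]
tool_rot: [[0.0, 0.075, -0.997], [-0.002, -0.997, -0.075], [-1.0, 0.002, -0.0]]
contact_force: [0.7, -0.2, -0.8]
grip_width: 0.0214
```

send_rows(
  rows=[
    {"gripper": 0, "translation": [0, -3, -1], "rotation": [0, 0, 0]},
    {"gripper": 0, "translation": [0, -3, -1], "rotation": [0, 0, 0]},
    {"gripper": 0, "translation": [0, -2, -0.8], "rotation": [0, 0, 0]},
    {"gripper": 0, "translation": [0, -1, 0], "rotation": [0, 0, 0]},
    {"gripper": 0, "translation": [0, 0, 0], "rotation": [0, 0, 0]},
  ],
)

```text
t: 4.78
tcp_pos: [0.4482, -0.0565, 0.1092]
tool_rot: [[-0.001, 0.086, -0.996], [0.0, -0.996, -0.086], [-1.0, -0.0, 0.001]]
contact_force: [0.1, -0.3, -0.4]
grip_width: 0.0215
```

Run:
```python
from h import *
c=snap('wrist','w3')
goal(.4576,-.0355,.037,-85.3)
```

```text
t 4.83 pos [ 0.4483 -0.0578  0.1092] psi -85.1 grip 0.0214 q6 2.79 F [-0.4  0.4  0.3]
turn about tool x 0.2 deg; shift after turn cm [ 7.22 -2.14 -1.11] ; shift in current axes [ 7.22 -2.14 -1.12]; tilt [-0.001 -0.001 -1.   ]
```

View pics/w3.png

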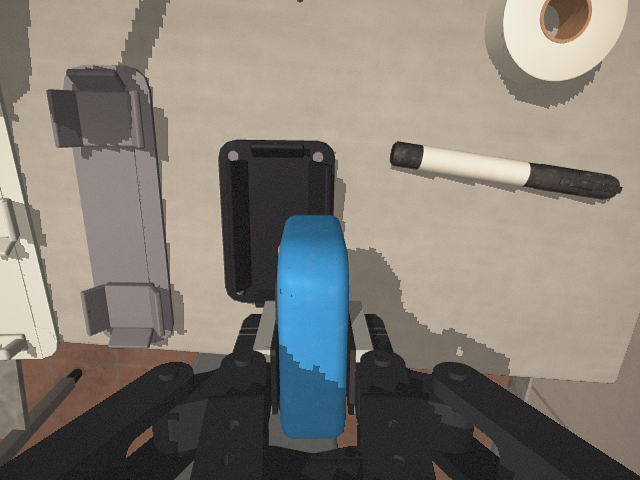

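Run:
```python
from h import *
c=load('wrist' if 0 else 'w3')
a=[onz(c,u,v,.006) for u,v in [(233,156),(318,156),(240,291)]]
print(np.round(a,4),(a[1]+a[2])/2)
t=load('top0')
b=[onz(t,170+u/4,240+v/4,.006) for u,v in [(597,191),(693,182),(611,362),(708,352)]]
print(np.round(b,4),np.mean(b,0), np.degrees(np.arctan2(b[2][1]-b[0][1],b[2][0]-b[0][0])))
```

```text
[[ 0.497  -0.0048  0.006 ]
 [ 0.5012 -0.0537  0.006 ]
 [ 0.4128 -0.0117  0.006 ]] [ 0.45700362 -0.03267738  0.006     ]
[[ 0.496  -0.0087  0.006 ]
 [ 0.4991 -0.0572  0.006 ]
 [ 0.4107 -0.0133  0.006 ]
 [ 0.4143 -0.0619  0.006 ]] [ 0.45504125 -0.03527667  0.006     ] -176.93093990139315
```

send_rows(
  rows=[
    {"gripper": 0, "translation": [0, -1.2, -0.6], "rotation": [0.4, 0, 0]},
    {"gripper": 0, "translation": [1, -1, -0.5], "rotation": [0, 0, 0]},
    {"gripper": 0, "translation": [2, 0, 0], "rotation": [0, 0, 0]},
    {"gripper": 0, "translation": [2, 0, 0], "rotation": [0, 0, 0]},
    {"gripper": 0, "translation": [0, 0, 0], "rotation": [0, 0, 0]},
  ],
)

```text
t: 5.25
tcp_pos: [0.4549, -0.0354, 0.0557]
tool_rot: [[-0.006, 0.075, -0.997], [0.001, -0.997, -0.075], [-1.0, -0.001, 0.006]]
contact_force: [0.1, 0.5, -0.3]
grip_width: 0.0215
```

Run:
```python
from h import *
c=snap('wrist','w4')
goal(.457,-.035,.0385,-85.6)
```

```text
t 5.30 pos [ 0.4555 -0.0355  0.0572] psi -85.7 grip 0.0217 q6 2.85 F [-0.1  0.   0.3]
turn about tool x -0.1 deg; shift after turn cm [ 1.87 -0.04 -0.16] ; shift in current axes [ 1.87 -0.04 -0.17]; tilt [-0.005  0.001 -1.   ]
```

View pics/w4.png

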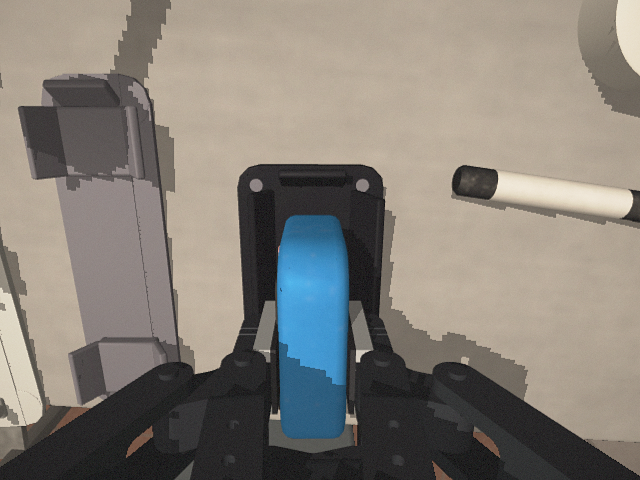

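send_rows(
  rows=[
    {"gripper": 0, "translation": [0.9, 0, -0.1], "rotation": [0, 0, 0]},
    {"gripper": 0, "translation": [0.9, 0, 0], "rotation": [0, 0, 0]},
    {"gripper": 0, "translation": [0, 0, 0], "rotation": [0, 0, 0]},
    {"gripper": 0, "translation": [0, 0, 0], "rotation": [0, 0, 0]},
    {"gripper": 0.5, "translation": [0, 0, 0], "rotation": [0, 0, 0]},
  ],
)

```text
t: 5.72
tcp_pos: [0.4593, -0.0355, 0.0416]
tool_rot: [[0.001, 0.076, -0.997], [-0.0, -0.997, -0.076], [-1.0, 0.0, -0.001]]
contact_force: [0.8, -1.2, 0.8]
grip_width: 0.0325
```

send_rows(
  rows=[
    {"gripper": 0.5, "translation": [0, 0, 0], "rotation": [0, 0, 0]},
    {"gripper": 0.5, "translation": [0, 0, 0], "rotation": [0, 0, 0]},
    {"gripper": 0.5, "translation": [0, 0, 0], "rotation": [0, 0, 0]},
    {"gripper": 0.5, "translation": [-2, 0, 0], "rotation": [0, 0, 0]},
    {"gripper": 0.5, "translation": [-3, 0, 0], "rotation": [0, 0, 0]},
  ],
)

```text
t: 6.13
tcp_pos: [0.4562, -0.0348, 0.0896]
tool_rot: [[-0.006, 0.076, -0.997], [0.001, -0.997, -0.076], [-1.0, -0.002, 0.006]]
contact_force: [1.0, -0.3, 0.4]
grip_width: 0.0428
```

send_rows(
  rows=[
    {"gripper": 1, "translation": [-3, 0, 0], "rotation": [-6, 0, 0]},
    {"gripper": 1, "translation": [0, 0, 0], "rotation": [-7, 0, 0]},
    {"gripper": 1, "translation": [0, 0, 0], "rotation": [-7, 0, 0]},
    {"gripper": 1, "translation": [0, 0, 0], "rotation": [-7, 0, 0]},
    {"gripper": 1, "translation": [0, 0, 0], "rotation": [-7, 0, 0]},
  ],
)

```text
t: 6.55
tcp_pos: [0.4593, -0.0354, 0.1219]
tool_rot: [[0.001, 0.625, -0.78], [-0.0, -0.78, -0.625], [-1.0, 0.001, -0.001]]
contact_force: [-0.8, 1.1, 0.9]
grip_width: 0.0852
```

Run:
```python
from h import *
c=snap('wrist','w5'); c=snap('scene','s5'); crop(c,300,190,480,310,4,'s5c')
goal(.502,-.164,.10,-3.9)
```

```text
t 6.65 pos [ 0.4591 -0.0354  0.1216] psi -51.7 grip 0.0854 q6 2.26 F [-0.6  0.1  0.3]
turn about tool x -47.8 deg; shift after turn cm [ 2.16  5.16 12.54] ; shift in current axes [ 2.16 12.75  4.61]; tilt [ 0.001 -0.    -1.   ]
```

View pics/w5.png

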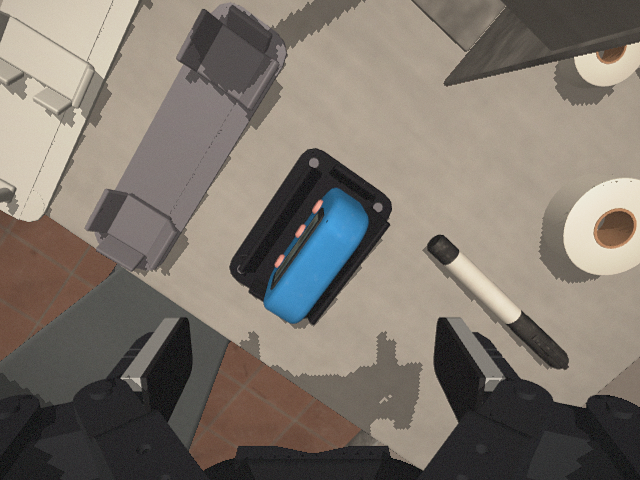

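View pics/s5c.png

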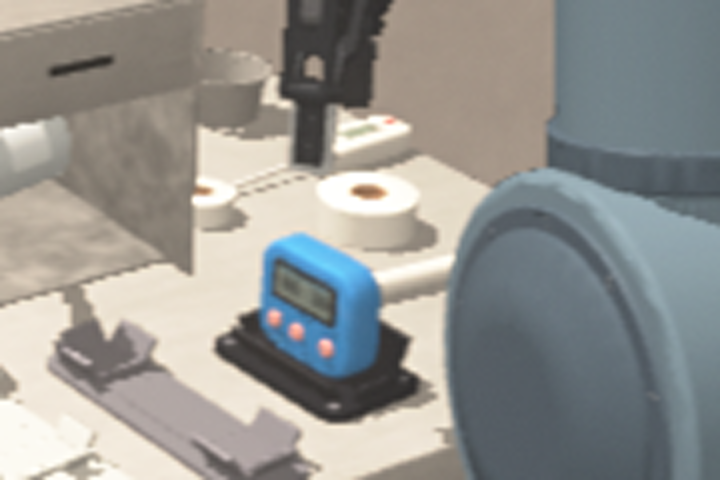

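```bash
cat >> h.py <<'E'
def blue(c):
    P=xyz(c).reshape(-1,3); im=c['pixels'].reshape(-1,3).astype(int)
    ok=(im[:,0]>im[:,2]+50)&(P[:,1]>-.25)&(P[:,1]<.03)
    m=ok&(P[:,2]>.058)&(P[:,2]<.09)
    r=cv2.minAreaRect(P[m,:2].astype(np.float32)*1000); print('top z pct',np.percentile(P[ok,2],[50,90,99]),m.sum(),np.round(P[m].mean(0),4),r)
E
python3 - <<'E'
from h import *
blue(load('w5')); c=snap('top','t5'); blue(c); crop(c,300,230,440,350,5,'t5c')
E
```

```text
top z pct [0.06677553 0.06812533 0.06891003] 5457 [ 0.4636 -0.0332  0.0662] ((460.6246032714844, -34.3138427734375), (70.10595703125, 21.812429428100586), 4.452629089355469)Traceback (most recent call last):
  File "<stdin>", line 2, in <module>
  File "h.py", line 29, in blue
    r=cv2.minAreaRect(P[m,:2].astype(np.float32)*1000); print('top z pct',np.percentile(P[ok,2],[50,90,99]),m.sum(),np.round(P[m].mean(0),4),r)
                                                                          ~~~~~~~~~~~~~^^^^^^^^^^^^^^^^^^^^
    return _quantile_unchecked(
        a, q, axis, out, overwrite_input, method, keepdims, weights)
    return _ureduce(a,
                    func=_quantile_ureduce_func,
    ...<5 lines>...
                    overwrite_input=overwrite_input,
                    method=method)
    r = func(a, **kwargs)
    result = _quantile(arr,
                       quantiles=q,
    ...<2 lines>...
                       out=out,
                       weights=wgt)
    slices_having_nans = np.isnan(arr[-1, ...])
                                  ~~~^^^^^^^^^
IndexError: index -1 is out of bounds for axis 0 with size 0
```

send_rows(
  rows=[
    {"gripper": 0.7, "translation": [0, 0, 0], "rotation": [-6.9, 0, 0]},
    {"gripper": 0.7, "translation": [0, 0, 0], "rotation": [-6.9, 0, 0]},
    {"gripper": 0.7, "translation": [0, 0, 0], "rotation": [-6.9, 0, 0]},
    {"gripper": 0.7, "translation": [0, 0, 0], "rotation": [-6.9, 0, 0]},
    {"gripper": 0.7, "translation": [0, 0, 0], "rotation": [-6.9, 0, 0]},
  ],
)

```text
t: 7.12
tcp_pos: [0.459, -0.0354, 0.1213]
tool_rot: [[-0.0, 0.956, -0.292], [-0.0, -0.292, -0.956], [-1.0, 0.0, 0.0]]
contact_force: [0.4, -0.2, -0.0]
grip_width: 0.06
```

send_rows(
  rows=[
    {"gripper": 0.7, "translation": [0, 0, 0], "rotation": [-6.9, 0, 0]},
    {"gripper": 0.7, "translation": [0, 0, 0], "rotation": [-6.4, 0, 0]},
    {"gripper": 0.7, "translation": [0, 1, 2.5], "rotation": [0, 0, 0]},
    {"gripper": 0.7, "translation": [0, 1.3, 3.3], "rotation": [0, 0, 0]},
    {"gripper": 0.7, "translation": [0, 1.3, 3.3], "rotation": [0, 0, 0]},
  ],
)

```text
t: 7.53
tcp_pos: [0.4889, -0.129, 0.1214]
tool_rot: [[0.0, 0.998, -0.068], [-0.0, -0.068, -0.998], [-1.0, 0.0, 0.0]]
contact_force: [0.6, 1.2, 0.2]
grip_width: 0.0598
```

send_rows(
  rows=[
    {"gripper": 0.7, "translation": [1, 1.1, 2.5], "rotation": [0, 0, 0]},
    {"gripper": 0.7, "translation": [1.1, 0.5, 0.9], "rotation": [0, 0, 0]},
    {"gripper": 0.7, "translation": [2, 0, 0], "rotation": [0, 0, 0]},
    {"gripper": 0.7, "translation": [2, 0, 0], "rotation": [0, 0, 0]},
    {"gripper": 0.7, "translation": [0, 0, 0], "rotation": [0, 0, 0]},
  ],
)

```text
t: 7.95
tcp_pos: [0.4991, -0.1619, 0.0563]
tool_rot: [[-0.007, 0.998, -0.07], [0.004, -0.07, -0.998], [-1.0, -0.007, -0.003]]
contact_force: [-0.5, 1.2, -0.5]
grip_width: 0.0602
```

Run:
```python
from h import *
c=snap('wrist','w6')
goal(.502,-.164,.004,-3.9)
P=xyz(c).reshape(-1,3)
m=(P[:,2]>.008)&(P[:,2]<.022)&(abs(P[:,0]-.502)<.03)&(abs(P[:,1]+.165)<.09)
print(m.sum(),P[m].mean(0),cv2.minAreaRect(P[m,:2].astype(np.float32)*1000))
```

```text
t 8.00 pos [ 0.4998 -0.1621  0.058 ] psi -3.9 grip 0.0601 q6 1.21 F [-1.1  0.2 -0.3]
turn about tool x -0.0 deg; shift after turn cm [5.4  0.23 0.18] ; shift in current axes [5.4  0.26 0.19]; tilt [-0.006  0.003 -1.   ]
7355 [ 0.50274235 -0.15554968  0.01237637] ((502.3845520019531, -161.95089721679688), (132.4283905029297, 14.396940231323242), 85.96822357177734)
```

View pics/w6.png

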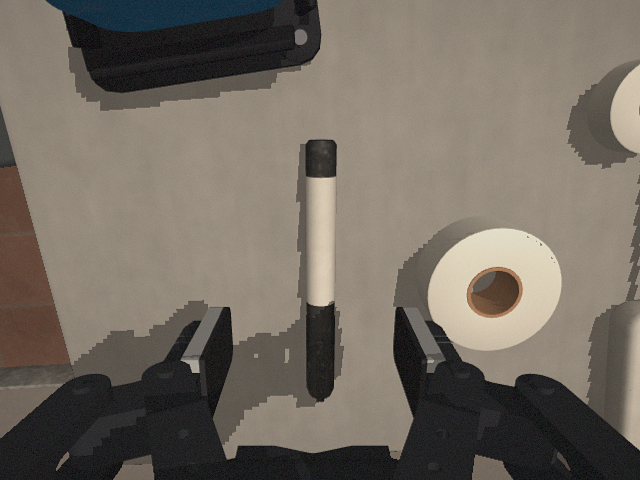

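send_rows(
  rows=[
    {"gripper": 0.45, "translation": [0.4, 0.2, 0.1], "rotation": [0, 0, 0]},
    {"gripper": 0.45, "translation": [1, 0, 0], "rotation": [0, 0, 0]},
    {"gripper": 0.45, "translation": [2, 0, 0], "rotation": [0, 0, 0]},
    {"gripper": 0.45, "translation": [1.5, 0, 0], "rotation": [0, 0, 0]},
    {"gripper": 0.45, "translation": [0.2, 0, 0], "rotation": [0, 0, 0]},
  ],
)

```text
t: 8.42
tcp_pos: [0.5032, -0.1638, 0.0074]
tool_rot: [[-0.002, 0.998, -0.067], [0.001, -0.067, -0.998], [-1.0, -0.003, -0.001]]
contact_force: [-0.9, 0.9, -0.7]
grip_width: 0.0383
```

Run:
```python
from h import *
goal(.5024,-.163,.004,-3.9)
```

```text
t 8.42 pos [ 0.5032 -0.1638  0.0074] psi -3.9 grip 0.0383 q6 1.20 F [-0.9  0.9 -0.7]
turn about tool x 0.0 deg; shift after turn cm [ 0.34 -0.08 -0.08] ; shift in current axes [ 0.34 -0.08 -0.08]; tilt [-0.002  0.001 -1.   ]
```

send_rows(
  rows=[
    {"gripper": 0.45, "translation": [0.1, -0.05, 0], "rotation": [0, 0, 0]},
    {"gripper": 0, "translation": [0, 0, 0], "rotation": [0, 0, 0]},
    {"gripper": 0, "translation": [0, 0, 0], "rotation": [0, 0, 0]},
    {"gripper": 0, "translation": [0, 0, 0], "rotation": [0, 0, 0]},
    {"gripper": 0, "translation": [0, 0, 0], "rotation": [0, 0, 0]},
  ],
)

```text
t: 8.83
tcp_pos: [0.505, -0.1652, 0.0095]
tool_rot: [[0.002, 0.998, -0.067], [-0.001, -0.067, -0.998], [-1.0, 0.002, 0.001]]
contact_force: [0.1, 0.3, 3.4]
grip_width: 0.0132
```

Run:
```python
from h import *
goal(.4536,.0598,.1,94.2)
```

```text
t 8.83 pos [ 0.505  -0.1652  0.0095] psi -3.9 grip 0.0132 q6 1.20 F [0.1 0.3 3.4]
turn about tool x -98.1 deg; shift after turn cm [-9.05 22.81 -3.48] ; shift in current axes [ -9.08  -6.62 -22.09]; tilt [ 0.002 -0.001 -1.   ]
```

send_rows(
  rows=[
    {"gripper": 0, "translation": [-1.5, 0, 0], "rotation": [0, 0, 0]},
    {"gripper": 0, "translation": [-2.5, 0, 0], "rotation": [-7, 0, 0]},
    {"gripper": 0, "translation": [-2.5, 0, 0], "rotation": [-7, 0, 0]},
    {"gripper": 0, "translation": [-2.5, 0, 0], "rotation": [-7, 0, 0]},
    {"gripper": 0, "translation": [-2, 0, 0], "rotation": [-7, 0, 0]},
  ],
)

```text
t: 9.25
tcp_pos: [0.5045, -0.165, 0.1206]
tool_rot: [[0.002, 0.91, 0.415], [-0.001, 0.415, -0.91], [-1.0, 0.001, 0.002]]
contact_force: [0.9, -0.2, 0.3]
grip_width: 0.0136
```

send_rows(
  rows=[
    {"gripper": 0, "translation": [0, 0, 0], "rotation": [-7, 0, 0]},
    {"gripper": 0, "translation": [0, 0, 0], "rotation": [-7, 0, 0]},
    {"gripper": 0, "translation": [0, 0, 0], "rotation": [-7, 0, 0]},
    {"gripper": 0, "translation": [0, 0, 0], "rotation": [-7, 0, 0]},
    {"gripper": 0, "translation": [0, 0, 0], "rotation": [-7, 0, 0]},
  ],
)

```text
t: 9.67
tcp_pos: [0.504, -0.1648, 0.1187]
tool_rot: [[0.001, 0.508, 0.862], [-0.0, 0.862, -0.508], [-1.0, -0.0, 0.001]]
contact_force: [-0.1, 0.7, -0.3]
grip_width: 0.0133
```

send_rows(
  rows=[
    {"gripper": 0, "translation": [0, 0, 0], "rotation": [-7, 0, 0]},
    {"gripper": 0, "translation": [0, 0, 0], "rotation": [-7, 0, 0]},
    {"gripper": 0, "translation": [0, 0, 0], "rotation": [-7, 0, 0]},
    {"gripper": 0, "translation": [0, 0, 0], "rotation": [-7, 0, 0]},
    {"gripper": 0, "translation": [0, 0, 0], "rotation": [-7, 0, 0]},
  ],
)

```text
t: 10.08
tcp_pos: [0.504, -0.1647, 0.1186]
tool_rot: [[0.0, -0.078, 0.997], [-0.0, 0.997, 0.078], [-1.0, -0.0, 0.0]]
contact_force: [-0.1, -0.4, -0.8]
grip_width: 0.0135
```

send_rows(
  rows=[
    {"gripper": 0, "translation": [0, 2, -0.5], "rotation": [0, 0, 0]},
    {"gripper": 0, "translation": [0, 4, -0.6], "rotation": [0, 0, 0]},
    {"gripper": 0, "translation": [0, 4, -0.6], "rotation": [0, 0, 0]},
    {"gripper": 0, "translation": [0, 4, -0.6], "rotation": [0, 0, 0]},
    {"gripper": 0, "translation": [0, 4, -0.6], "rotation": [0, 0, 0]},
  ],
)

```text
t: 10.5
tcp_pos: [0.4614, 0.0141, 0.1187]
tool_rot: [[0.001, -0.071, 0.997], [-0.0, 0.997, 0.071], [-1.0, -0.0, 0.001]]
contact_force: [0.3, 1.2, -0.6]
grip_width: 0.0135
```

send_rows(
  rows=[
    {"gripper": 0, "translation": [0, 3, -0.6], "rotation": [0, 0, 0]},
    {"gripper": 0, "translation": [1, 1.5, 0], "rotation": [0, 0, 0]},
    {"gripper": 0, "translation": [2, 0, 0], "rotation": [0, 0, 0]},
    {"gripper": 0, "translation": [2, 0, 0], "rotation": [0, 0, 0]},
    {"gripper": 0, "translation": [0, 0, 0], "rotation": [0, 0, 0]},
  ],
)

```text
t: 10.92
tcp_pos: [0.45, 0.0577, 0.0657]
tool_rot: [[-0.005, -0.073, 0.997], [-0.0, 0.997, 0.073], [-1.0, 0.0, -0.005]]
contact_force: [-0.8, -0.7, -0.4]
grip_width: 0.0137
```

Run:
```python
from h import *
c=snap('wrist','w7')
goal(.4536,.0598,.02,94.2)
```

```text
t 10.97 pos [0.4507 0.0574 0.0672] psi 94.2 grip 0.0135 q6 -0.09 F [ 0.5 -0.6  0.5]
turn about tool x -0.0 deg; shift after turn cm [4.72 0.22 0.31] ; shift in current axes [4.71 0.22 0.32]; tilt [-0.004 -0.    -1.   ]
```

View pics/w7.png

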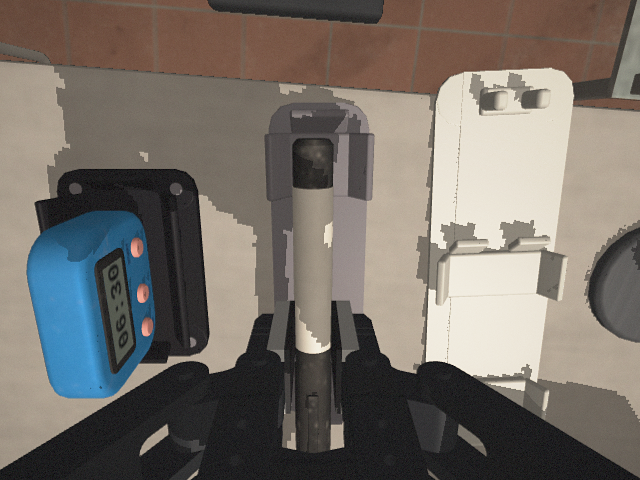

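send_rows(
  rows=[
    {"gripper": 0, "translation": [1, 0.2, 0.4], "rotation": [0, 0, 0]},
    {"gripper": 0, "translation": [1.5, 0, 0], "rotation": [0, 0, 0]},
    {"gripper": 0, "translation": [1.2, 0, 0], "rotation": [0, 0, 0]},
    {"gripper": 0, "translation": [0.9, 0, 0], "rotation": [0, 0, 0]},
    {"gripper": 0, "translation": [0, 0, 0], "rotation": [0, 0, 0]},
  ],
)

```text
t: 11.38
tcp_pos: [0.4561, 0.0592, 0.0213]
tool_rot: [[-0.001, -0.072, 0.997], [-0.0, 0.997, 0.072], [-1.0, 0.0, -0.001]]
contact_force: [-0.9, -0.4, -0.2]
grip_width: 0.0135
```

send_rows(
  rows=[
    {"gripper": 0.35, "translation": [0, 0, 0], "rotation": [0, 0, 0]},
    {"gripper": 0.35, "translation": [0, 0, 0], "rotation": [0, 0, 0]},
    {"gripper": 0.35, "translation": [0, 0, 0], "rotation": [0, 0, 0]},
    {"gripper": 0.35, "translation": [0, 0, 0], "rotation": [0, 0, 0]},
    {"gripper": 0.35, "translation": [-1, 0, 0], "rotation": [0, 0, 0]},
  ],
)

```text
t: 11.8
tcp_pos: [0.4556, 0.0594, 0.0316]
tool_rot: [[-0.002, -0.072, 0.997], [-0.0, 0.997, 0.072], [-1.0, 0.0, -0.002]]
contact_force: [-0.3, 0.5, 0.7]
grip_width: 0.0299
```

send_rows(
  rows=[
    {"gripper": 0.7, "translation": [-3, 0, 0], "rotation": [0, 0, 0]},
    {"gripper": 0.7, "translation": [-4, 0, 0], "rotation": [0, 0, 0]},
    {"gripper": 0.7, "translation": [-2, 0, 0], "rotation": [0, 0, 0]},
    {"gripper": 0.7, "translation": [0, 0, 0], "rotation": [0, 0, 0]},
    {"gripper": 0.7, "translation": [0, 0, 0], "rotation": [0, 0, 0]},
  ],
)

```text
t: 12.22
tcp_pos: [0.4583, 0.0595, 0.124]
tool_rot: [[0.005, -0.072, 0.997], [-0.0, 0.997, 0.072], [-1.0, -0.0, 0.004]]
contact_force: [0.5, 0.7, -0.9]
grip_width: 0.0599
```

Run:
```python
from h import *
c=snap('wrist','w8')
goal(.669,-.2306,.12,4.1)
P=xyz(c); m=(abs(P[...,0]-.4536)<.1)&(abs(P[...,1]-.06)<.012)
Q=P[m]; 
for x in np.arange(.36,.55,.01):
    k=abs(Q[:,0]-x)<.003
    if k.sum()>5: print(round(x,3), np.round(np.percentile(Q[k,2],[5,95]),3))
blue(c)
```

```text
t 12.27 pos [0.4569 0.0595 0.1226] psi 94.2 grip 0.0599 q6 -0.08 F [-0.3  0.1  0.1]
turn about tool x 90.1 deg; shift after turn cm [ 0.26 19.08 30.45] ; shift in current axes [  0.29 -30.47  19.06]; tilt [ 0.001 -0.    -1.   ]
0.36 [-0.005 -0.   ]
0.37 [-0.001  0.018]
0.38 [0.004 0.015]
0.39 [0.008 0.023]
0.4 [0.008 0.024]
0.41 [0.004 0.024]
0.42 [0.002 0.024]
0.43 [0.002 0.024]
0.44 [0.002 0.024]
0.45 [0.02  0.204]
0.46 [0.002 0.024]
0.47 [0.002 0.024]
0.48 [0.002 0.024]
0.49 [0.002 0.025]
0.5 [0.003 0.025]
0.51 [0.008 0.025]
0.52 [0.008 0.025]
0.53 [0.008 0.017]
0.54 [-0.002  0.003]
0.55 [-0.002 -0.   ]
top z pct [0.06564132 0.06781256 0.06857852] 5791 [ 0.4557 -0.0329  0.0658] ((459.3590393066406, -34.15352249145508), (70.28751373291016, 22.081579208374023), 3.9268429279327393)
```

View pics/w8.png

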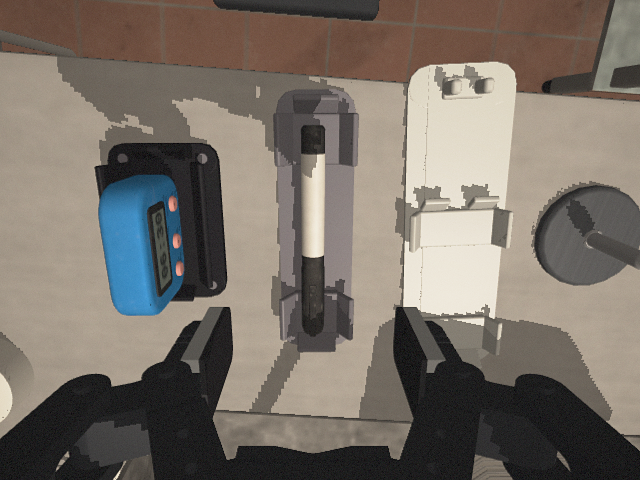

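Run:
```python
from h import *
c=load('w8')
f=(onz(c,454,84,.022)+onz(c,485,84,.022))/2
print('fork',f)
# saddle floor edges near handle front: inner corners of floor at (420,210)-(495,208) z .008; base edges
for p in [(404,300),(505,300),(408,90),(516,90)]: print(p,onz(c,*p,.004))
P=xyz(c); 
for x in [.37,.40,.45,.50]:
    m=(abs(P[...,0]-x)<.002)&(P[...,1]>.09)&(P[...,1]<.2)&(P[...,2]>.0025)&(P[...,2]<.03)
    Q=P[m]; print(x,len(Q), np.round(np.percentile(Q[:,1],[2,98]),4) if len(Q) else '')
m=(P[...,1]>.19)&(P[...,2]>.02)&(P[...,2]<.07)&(P[...,0]<.5)&(P[...,0]>.4)&(P[...,1]<.3); print('pin',np.round(P[m].mean(0),4),m.sum())
```

```text
fork [0.36098623 0.13960798 0.022     ]
(404, 300) [0.49960002 0.12639271 0.004     ]
(505, 300) [0.49464129 0.19546063 0.004     ]
(408, 90) [0.3651998  0.11029766 0.004     ]
(516, 90) [0.36064473 0.17378806 0.004     ]
0.37 569 [0.1119 0.1729]
0.4 483 [0.1171 0.1772]
0.45 632 [0.121  0.1822]
0.5 317 [0.1269 0.1891]
pin [0.4456 0.2375 0.037 ] 740
```

send_rows(
  rows=[
    {"gripper": 0.7, "translation": [0, 0, 0], "rotation": [7, 0, 0]},
    {"gripper": 0.7, "translation": [0, 0, 0], "rotation": [7, 0, 0]},
    {"gripper": 0.7, "translation": [0, 0, 0], "rotation": [7, 0, 0]},
    {"gripper": 0.7, "translation": [0, 0, 0], "rotation": [7, 0, 0]},
    {"gripper": 0.7, "translation": [0, 0, 0], "rotation": [7, 0, 0]},
  ],
)

```text
t: 12.68
tcp_pos: [0.4549, 0.0595, 0.1205]
tool_rot: [[-0.004, 0.518, 0.855], [-0.0, 0.855, -0.518], [-1.0, -0.002, -0.003]]
contact_force: [0.4, 0.2, -0.1]
grip_width: 0.0598
```

send_rows(
  rows=[
    {"gripper": 0.7, "translation": [0, 0, 0], "rotation": [7, 0, 0]},
    {"gripper": 0.7, "translation": [0, 0, 0], "rotation": [7, 0, 0]},
    {"gripper": 0.7, "translation": [0, 0, 0], "rotation": [7, 0, 0]},
    {"gripper": 0.7, "translation": [0, 0, 0], "rotation": [7, 0, 0]},
    {"gripper": 0.7, "translation": [0, 0, 0], "rotation": [7, 0, 0]},
  ],
)

```text
t: 13.1
tcp_pos: [0.4549, 0.0595, 0.1204]
tool_rot: [[-0.004, 0.915, 0.404], [-0.0, 0.404, -0.915], [-1.0, -0.003, -0.001]]
contact_force: [1.1, -0.0, 0.2]
grip_width: 0.06
```

send_rows(
  rows=[
    {"gripper": 0.7, "translation": [0, 0, 0], "rotation": [7, 0, 0]},
    {"gripper": 0.7, "translation": [0, 0, 0], "rotation": [7, 0, 0]},
    {"gripper": 0.7, "translation": [0, 0, 0], "rotation": [6.1, 0, 0]},
    {"gripper": 0.7, "translation": [0, 0, 2.5], "rotation": [0, 0, 0]},
    {"gripper": 0.7, "translation": [0, 0, 4], "rotation": [0, 0, 0]},
  ],
)

```text
t: 13.52
tcp_pos: [0.4594, -0.0035, 0.1204]
tool_rot: [[-0.004, 0.997, 0.076], [0.002, 0.076, -0.997], [-1.0, -0.004, -0.002]]
contact_force: [1.6, 0.1, 0.3]
grip_width: 0.06
```

send_rows(
  rows=[
    {"gripper": 0.7, "translation": [0, 0, 4], "rotation": [0, 0, 0]},
    {"gripper": 0.7, "translation": [0, 0, 4], "rotation": [0, 0, 0]},
    {"gripper": 0.7, "translation": [0, 1, 4], "rotation": [0, 0, 0]},
    {"gripper": 0.7, "translation": [0, 2.5, 3], "rotation": [0, 0, 0]},
    {"gripper": 0.7, "translation": [0, 2.5, 3], "rotation": [0, 0, 0]},
  ],
)

```text
t: 13.93
tcp_pos: [0.5322, -0.1822, 0.1203]
tool_rot: [[-0.004, 0.998, 0.068], [0.002, 0.068, -0.998], [-1.0, -0.003, -0.002]]
contact_force: [1.8, 0.4, 0.2]
grip_width: 0.0597
```

send_rows(
  rows=[
    {"gripper": 0.7, "translation": [0, 2.5, 3], "rotation": [0, 0, 0]},
    {"gripper": 0.7, "translation": [0, 3, 2], "rotation": [0, 0, 0]},
    {"gripper": 0.7, "translation": [0, 3, 0.9], "rotation": [0, 0, 0]},
    {"gripper": 0.7, "translation": [0, 2, 0], "rotation": [0, 0, 0]},
    {"gripper": 0.7, "translation": [0, 0, 0], "rotation": [0, 0, 0]},
  ],
)

```text
t: 14.35
tcp_pos: [0.6449, -0.2322, 0.119]
tool_rot: [[-0.001, 0.997, 0.071], [0.001, 0.071, -0.997], [-1.0, -0.001, -0.001]]
contact_force: [-0.7, -0.3, -1.4]
grip_width: 0.0598
```

Run:
```python
from h import *
c=snap('wrist','w9')
goal(.669,-.2306,.004,4.1)
P=xyz(c).reshape(-1,3); im=c['pixels'].reshape(-1,3).astype(int)
m=(P[:,2]>.012)&(P[:,2]<.024)&(P[:,1]<-.19)&(P[:,0]>.64)&(P[:,0]<.705)
print(m.sum(),P[m].mean(0),cv2.minAreaRect(P[m,:2].astype(np.float32)*1000))
```

```text
t 14.40 pos [ 0.6429 -0.2318  0.1192] psi 4.1 grip 0.0599 q6 1.06 F [-0.  -0.7 -0.2]
turn about tool x -0.0 deg; shift after turn cm [11.52  2.61  0.07] ; shift in current axes [11.52  2.65  0.08]; tilt [-0.003  0.001 -1.   ]
6670 [ 0.66907154 -0.22730568  0.01691311] ((669.823486328125, -229.71571350097656), (33.80213928222656, 81.33564758300781), 4.586182594299316)
```

View pics/w9.png

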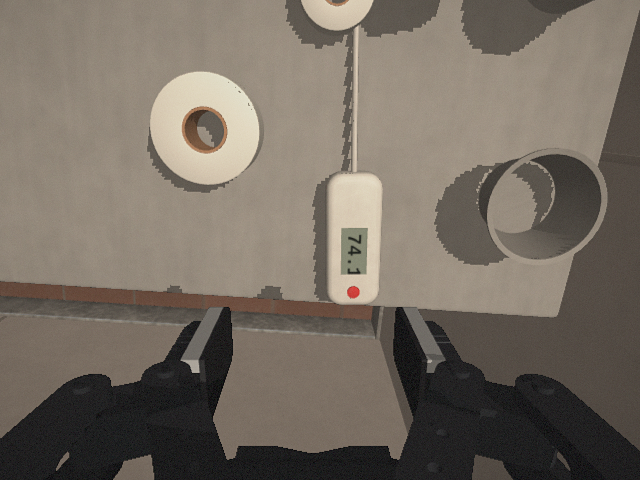

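Run:
```python
from h import *
crop(load('w9'),280,0,420,70,5,'w9c')
```

```text
(no output)
```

View pics/w9c.png

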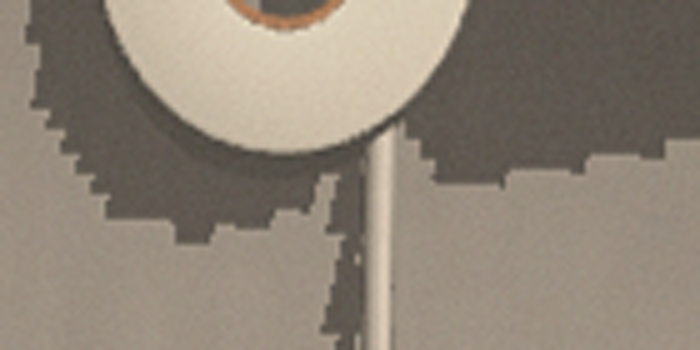

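send_rows(
  rows=[
    {"gripper": 0.7, "translation": [1, 1, 0], "rotation": [0, 0, 0]},
    {"gripper": 0.65, "translation": [2, 1, 0], "rotation": [0, 0, 0]},
    {"gripper": 0.65, "translation": [2, 0.7, 0], "rotation": [0, 0, 0]},
    {"gripper": 0.65, "translation": [2, 0, 0], "rotation": [0, 0, 0]},
    {"gripper": 0.65, "translation": [0, 0, 0], "rotation": [0, 0, 0]},
  ],
)

```text
t: 14.82
tcp_pos: [0.6653, -0.228, 0.046]
tool_rot: [[-0.009, 0.997, 0.071], [0.004, 0.071, -0.997], [-1.0, -0.009, -0.005]]
contact_force: [-0.3, 0.6, -0.8]
grip_width: 0.0558
```

Run:
```python
from h import *
c=snap('wrist','w10')
goal(.6695,-.2300,.004,4.4)
```

```text
t 14.87 pos [ 0.666  -0.2285  0.0484] psi 4.1 grip 0.0559 q6 1.08 F [-1.2  0.4 -0.5]
turn about tool x -0.3 deg; shift after turn cm [4.44 0.33 0.18] ; shift in current axes [4.44 0.37 0.2 ]; tilt [-0.008  0.003 -1.   ]
```

View pics/w10.png

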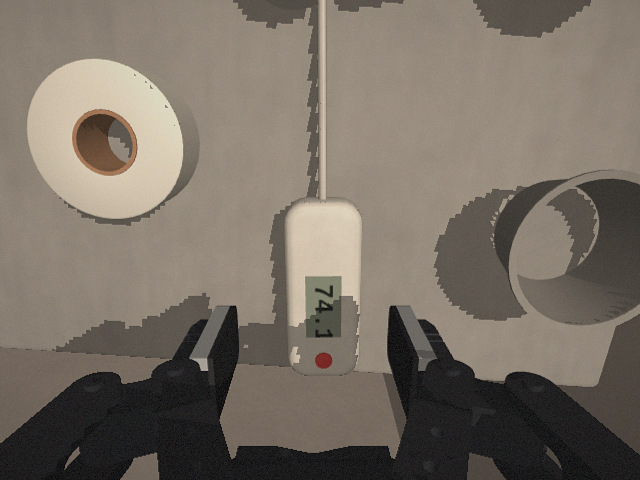

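send_rows(
  rows=[
    {"gripper": 0.65, "translation": [1.5, 0.3, 0.1], "rotation": [-0.3, 0, 0]},
    {"gripper": 0.65, "translation": [1.5, 0, 0.1], "rotation": [0, 0, 0]},
    {"gripper": 0.65, "translation": [1, 0, 0], "rotation": [0, 0, 0]},
    {"gripper": 0.65, "translation": [0.3, 0, 0], "rotation": [0, 0, 0]},
    {"gripper": 0.65, "translation": [0, 0, 0], "rotation": [0, 0, 0]},
  ],
)

```text
t: 15.28
tcp_pos: [0.6719, -0.2317, 0.0084]
tool_rot: [[-0.002, 0.997, 0.076], [0.001, 0.076, -0.997], [-1.0, -0.002, -0.001]]
contact_force: [0.2, 0.7, 0.3]
grip_width: 0.0555
```

send_rows(
  rows=[
    {"gripper": 0, "translation": [0, 0, 0], "rotation": [0, 0, 0]},
    {"gripper": 0, "translation": [0, 0, 0], "rotation": [0, 0, 0]},
    {"gripper": 0, "translation": [0, 0, 0], "rotation": [0, 0, 0]},
    {"gripper": 0, "translation": [0, 0, 0], "rotation": [0, 0, 0]},
    {"gripper": 0, "translation": [0, 0, 0], "rotation": [0, 0, 0]},
  ],
  newtons=50,
)

```text
t: 15.7
tcp_pos: [0.6737, -0.2324, 0.0108]
tool_rot: [[0.002, 0.997, 0.076], [-0.001, 0.076, -0.997], [-1.0, 0.002, 0.001]]
contact_force: [-0.2, 0.3, 5.4]
grip_width: 0.0314
```

Run:
```python
from h import *
goal(.67,-.23,.004,4.4); c=snap('scene','s11'); crop(c,320,180,480,300,4,'s11c')
```

```text
t 15.70 pos [ 0.6737 -0.2324  0.0108] psi 4.4 grip 0.0314 q6 1.07 F [-0.2  0.3  5.4]
turn about tool x -0.0 deg; shift after turn cm [ 0.68 -0.35 -0.27] ; shift in current axes [ 0.68 -0.35 -0.27]; tilt [ 0.002 -0.001 -1.   ]
```

View pics/s11c.png

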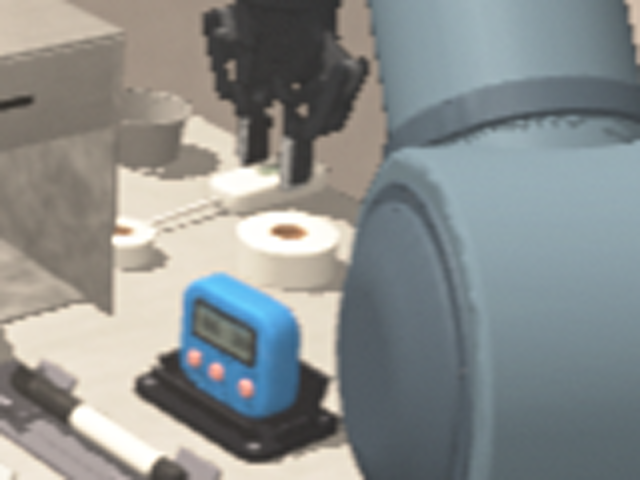

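send_rows(
  rows=[
    {"gripper": 0, "translation": [-0.1, 0.3, 0], "rotation": [0, 0, 0]},
    {"gripper": 0, "translation": [0, 0.4, 0.2], "rotation": [0, 0, 0]},
    {"gripper": 0, "translation": [0, 0.4, 0.3], "rotation": [0, 0, 0]},
    {"gripper": 0, "translation": [-0.5, 0, 0.3], "rotation": [0, 0, 0]},
    {"gripper": 0, "translation": [-1, 0, 0], "rotation": [0, 0, 0]},
  ],
)

```text
t: 16.17
tcp_pos: [0.6832, -0.2392, 0.0237]
tool_rot: [[-0.003, 0.997, 0.075], [0.001, 0.075, -0.997], [-1.0, -0.003, -0.001]]
contact_force: [-0.3, -0.3, -1.4]
grip_width: 0.0312
```

Run:
```python
from h import *
goal(.67,-.23,.12,4.4); c=snap('scene','s12'); crop(c,320,180,480,300,4,'s12c'); snap('wrist','w12')
```

```text
t 16.17 pos [ 0.6832 -0.2392  0.0237] psi 4.3 grip 0.0312 q6 1.07 F [-0.3 -0.3 -1.4]
turn about tool x -0.1 deg; shift after turn cm [-9.63 -1.25 -1.02] ; shift in current axes [-9.63 -1.28 -1.03]; tilt [-0.003  0.001 -1.   ]
```

View pics/s12c.png

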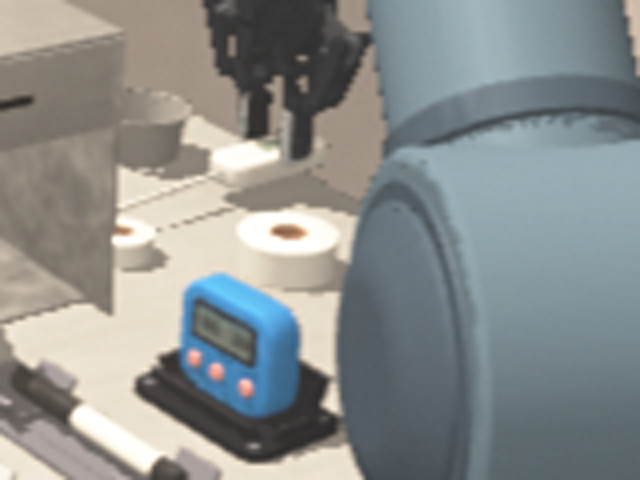

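View pics/w12.png

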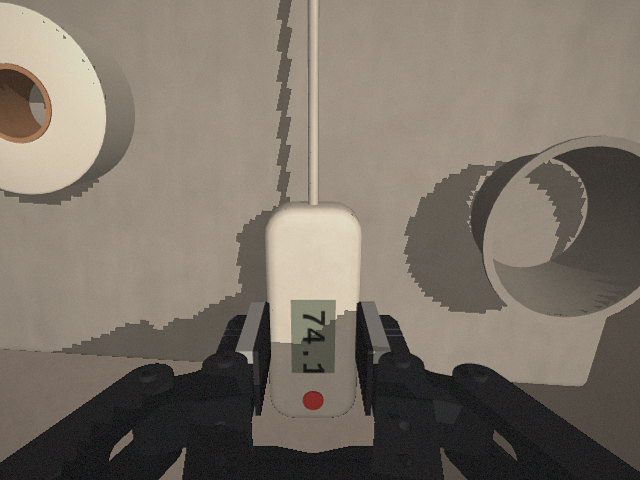

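send_rows(
  rows=[
    {"gripper": 0, "translation": [-2, 0, 0], "rotation": [0, 0, 0]},
    {"gripper": 0, "translation": [-3, 0, 0], "rotation": [0, 0, 0]},
    {"gripper": 0, "translation": [-3, 0, 0], "rotation": [0, 0, 0]},
    {"gripper": 0, "translation": [-2, -1.5, 0], "rotation": [0, 0, 0]},
    {"gripper": 0, "translation": [0, -3, 0], "rotation": [0, 0, 0]},
  ],
)

```text
t: 16.68
tcp_pos: [0.645, -0.244, 0.1312]
tool_rot: [[0.012, 0.997, 0.078], [-0.005, 0.078, -0.997], [-1.0, 0.012, 0.006]]
contact_force: [0.9, -1.8, 0.9]
grip_width: 0.0314
```

send_rows(
  rows=[
    {"gripper": 0, "translation": [0, -3.5, 0], "rotation": [0, 0, 0]},
    {"gripper": 0, "translation": [0, -3.5, 0], "rotation": [0, 0, 0]},
    {"gripper": 0, "translation": [0, -3.5, 0], "rotation": [0, 0, 0]},
    {"gripper": 0, "translation": [0, -3, 0], "rotation": [0, 0, 0]},
    {"gripper": 0, "translation": [0, -2, 0], "rotation": [0, 0, 0]},
  ],
)

```text
t: 17.1
tcp_pos: [0.4817, -0.2539, 0.1253]
tool_rot: [[-0.001, 0.997, 0.075], [0.0, 0.075, -0.997], [-1.0, -0.001, -0.0]]
contact_force: [-0.4, 0.3, -1.1]
grip_width: 0.0313
```

send_rows(
  rows=[
    {"gripper": 0, "translation": [0, 0, 0], "rotation": [-7, 0, 0]},
    {"gripper": 0, "translation": [0, 0, 0], "rotation": [-7, 0, 0]},
    {"gripper": 0, "translation": [0, 0, 0], "rotation": [-7, 0, 0]},
    {"gripper": 0, "translation": [0, 0, 0], "rotation": [-7, 0, 0]},
    {"gripper": 0, "translation": [0, 0, 0], "rotation": [-7, 0, 0]},
  ],
)

```text
t: 17.52
tcp_pos: [0.4848, -0.2544, 0.1255]
tool_rot: [[0.001, 0.77, 0.638], [-0.0, 0.638, -0.77], [-1.0, 0.0, 0.001]]
contact_force: [-0.7, -0.9, -1.6]
grip_width: 0.0314
```

send_rows(
  rows=[
    {"gripper": 0, "translation": [0, 0, 0], "rotation": [-7, 0, 0]},
    {"gripper": 0, "translation": [0, 0, 0], "rotation": [-7, 0, 0]},
    {"gripper": 0, "translation": [0, 0, 0], "rotation": [-7, 0, 0]},
    {"gripper": 0, "translation": [0, 0, 0], "rotation": [-7, 0, 0]},
    {"gripper": 0, "translation": [0, 0, 0], "rotation": [-7, 0, 0]},
  ],
)

```text
t: 17.93
tcp_pos: [0.4849, -0.2543, 0.1255]
tool_rot: [[0.001, 0.264, 0.965], [-0.0, 0.965, -0.264], [-1.0, -0.0, 0.001]]
contact_force: [0.1, 0.1, -1.3]
grip_width: 0.0312
```

send_rows(
  rows=[
    {"gripper": 0, "translation": [0, 0, 0], "rotation": [-7, 0, 0]},
    {"gripper": 0, "translation": [0, 0, 0], "rotation": [-7, 0, 0]},
    {"gripper": 0, "translation": [0, 0, 0], "rotation": [-7, 0, 0]},
    {"gripper": 0, "translation": [0, 0, 0], "rotation": [-1.4, 0, 0]},
    {"gripper": 0, "translation": [0, 0, 0], "rotation": [0, 0, 0]},
  ],
)

```text
t: 18.35
tcp_pos: [0.4849, -0.2543, 0.1254]
tool_rot: [[0.0, -0.116, 0.993], [-0.0, 0.993, 0.116], [-1.0, -0.0, 0.0]]
contact_force: [-0.4, 0.5, -1.0]
grip_width: 0.0315
```

Run:
```python
from h import *
goal(.4835,.155,.12,96.7); c=snap('wrist','w13')
```

```text
t 18.35 pos [ 0.4849 -0.2543  0.1254] psi 96.6 grip 0.0315 q6 -0.71 F [-0.4  0.5 -1. ]
turn about tool x -0.1 deg; shift after turn cm [ 0.54 40.67  4.64] ; shift in current axes [ 0.53 40.67  4.6 ]; tilt [ 0. -0. -1.]
```

View pics/w13.png

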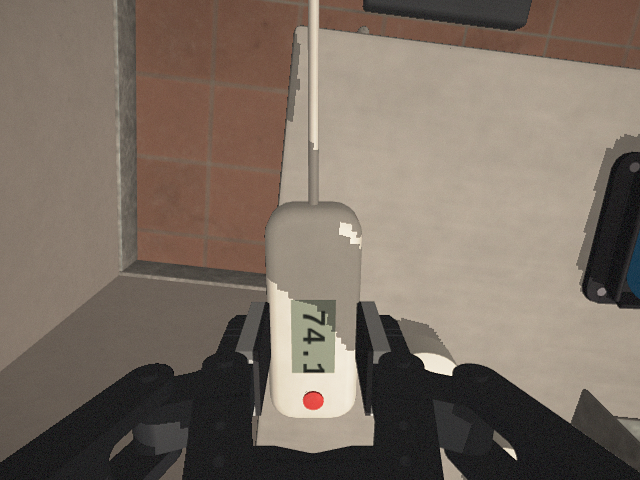

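send_rows(
  rows=[
    {"gripper": 0, "translation": [0, 2.5, 0], "rotation": [0, 0, 0]},
    {"gripper": 0, "translation": [0, 4, 0.5], "rotation": [0, 0, 0]},
    {"gripper": 0, "translation": [0, 4, 0.5], "rotation": [0, 0, 0]},
    {"gripper": 0, "translation": [0, 4, 0.5], "rotation": [0, 0, 0]},
    {"gripper": 0, "translation": [0, 4, 0.5], "rotation": [0, 0, 0]},
  ],
)

```text
t: 18.82
tcp_pos: [0.4828, -0.0667, 0.1255]
tool_rot: [[0.001, -0.114, 0.993], [-0.0, 0.993, 0.114], [-1.0, -0.0, 0.001]]
contact_force: [0.6, 0.4, -0.5]
grip_width: 0.0313
```

send_rows(
  rows=[
    {"gripper": 0, "translation": [0, 4, 0.5], "rotation": [0, 0, 0]},
    {"gripper": 0, "translation": [0, 4, 0.5], "rotation": [0, 0, 0]},
    {"gripper": 0, "translation": [0, 4, 0.5], "rotation": [0, 0, 0]},
    {"gripper": 0, "translation": [0, 4, 0.5], "rotation": [0, 0, 0]},
    {"gripper": 0, "translation": [0, 3.2, 0.5], "rotation": [0, 0, 0]},
  ],
)

```text
t: 19.23
tcp_pos: [0.4847, 0.1281, 0.1255]
tool_rot: [[0.0, -0.117, 0.993], [0.001, 0.993, 0.117], [-1.0, 0.001, 0.001]]
contact_force: [1.1, -0.4, -0.5]
grip_width: 0.0316
```

send_rows(
  rows=[
    {"gripper": 0, "translation": [0, 2, 0.2], "rotation": [0, 0, 0]},
    {"gripper": 0, "translation": [1, 1, 0], "rotation": [0, 0, 0]},
    {"gripper": 0, "translation": [2, 0, 0], "rotation": [0, 0, 0]},
    {"gripper": 0, "translation": [2, 0, 0], "rotation": [0, 0, 0]},
    {"gripper": 0, "translation": [0, 0, 0], "rotation": [0, 0, 0]},
  ],
)

```text
t: 19.65
tcp_pos: [0.4803, 0.1544, 0.0713]
tool_rot: [[-0.007, -0.116, 0.993], [-0.002, 0.993, 0.116], [-1.0, -0.001, -0.007]]
contact_force: [-0.5, -0.1, -0.1]
grip_width: 0.0313
```

Run:
```python
from h import *
goal(.4855,.155,.019,96.7); c=snap('wrist','w14')
```

```text
t 19.65 pos [0.4803 0.1544 0.0713] psi 96.7 grip 0.0313 q6 0.07 F [-0.5 -0.1 -0.1]
turn about tool x -0.0 deg; shift after turn cm [5.23 0.   0.52] ; shift in current axes [5.23 0.01 0.56]; tilt [-0.007 -0.002 -1.   ]
```

View pics/w14.png

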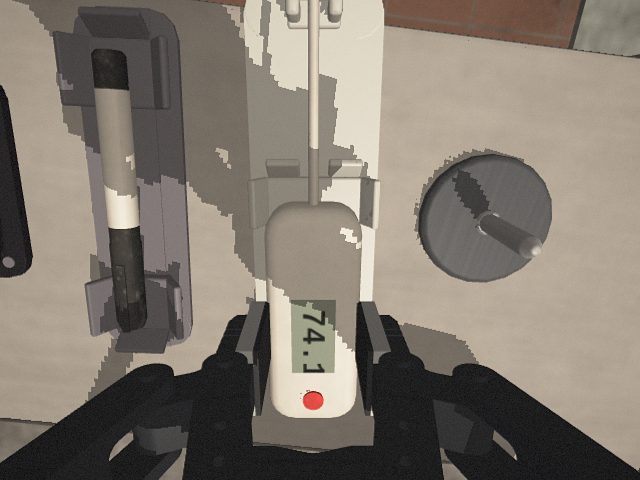

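send_rows(
  rows=[
    {"gripper": 0, "translation": [1, 0, 0.2], "rotation": [0, 0, 0]},
    {"gripper": 0, "translation": [1.5, 0, 0.1], "rotation": [0, 0, 0]},
    {"gripper": 0, "translation": [1.5, 0, 0], "rotation": [0, 0, 0]},
    {"gripper": 0, "translation": [0.5, 0, 0], "rotation": [0, 0, 0]},
    {"gripper": 0, "translation": [0, 0, 0], "rotation": [0, 0, 0]},
  ],
)

```text
t: 20.12
tcp_pos: [0.4861, 0.1551, 0.0295]
tool_rot: [[-0.002, -0.116, 0.993], [-0.001, 0.993, 0.116], [-1.0, -0.0, -0.002]]
contact_force: [-0.4, -0.7, 0.2]
grip_width: 0.0313
```

Run:
```python
from h import *
goal(.4855,.155,.019,96.7); c=snap('wrist','w15')
```

```text
t 20.12 pos [0.4861 0.1551 0.0295] psi 96.7 grip 0.0313 q6 0.07 F [-0.4 -0.7  0.2]
turn about tool x -0.0 deg; shift after turn cm [ 1.05 -0.01 -0.06] ; shift in current axes [ 1.05 -0.01 -0.06]; tilt [-0.002 -0.001 -1.   ]
```

View pics/w15.png

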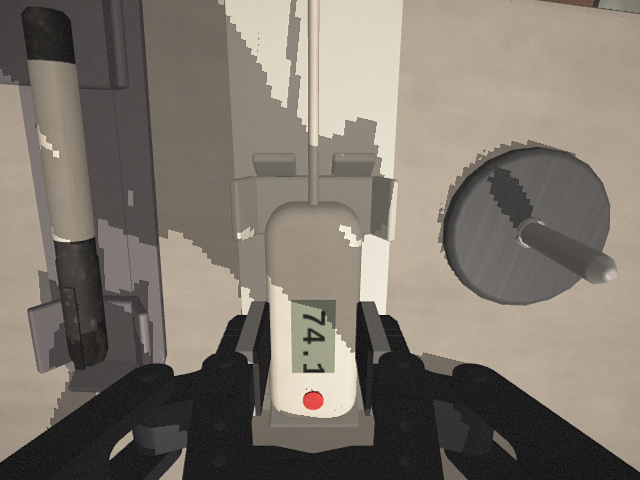

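send_rows(
  rows=[
    {"gripper": 0, "translation": [0.6, 0, 0], "rotation": [0, 0, 0]},
    {"gripper": 0, "translation": [0.4, 0, 0], "rotation": [0, 0, 0]},
    {"gripper": 0, "translation": [0, 0, 0], "rotation": [0, 0, 0]},
    {"gripper": 0.6, "translation": [0, 0, 0], "rotation": [0, 0, 0]},
    {"gripper": 0.6, "translation": [0, 0, 0], "rotation": [0, 0, 0]},
  ],
)

```text
t: 20.58
tcp_pos: [0.487, 0.1558, 0.0206]
tool_rot: [[0.001, -0.118, 0.993], [0.0, 0.993, 0.118], [-1.0, -0.0, 0.001]]
contact_force: [0.4, -0.4, -0.7]
grip_width: 0.0505
```

send_rows(
  rows=[
    {"gripper": 0.6, "translation": [0, 0, 0], "rotation": [0, 0, 0]},
    {"gripper": 0.6, "translation": [0, 0, 0], "rotation": [0, 0, 0]},
    {"gripper": 0.6, "translation": [-1, 0, 0], "rotation": [0, 0, 0]},
    {"gripper": 0.6, "translation": [-3, 0, 0], "rotation": [0, 0, 0]},
    {"gripper": 0.6, "translation": [-4, 0, 0], "rotation": [0, 0, 0]},
  ],
)

```text
t: 21.0
tcp_pos: [0.4836, 0.1551, 0.0991]
tool_rot: [[-0.007, -0.117, 0.993], [-0.001, 0.993, 0.117], [-1.0, -0.001, -0.007]]
contact_force: [1.9, -0.3, -0.7]
grip_width: 0.051
```

send_rows(
  rows=[
    {"gripper": 1, "translation": [-3, 0, 0], "rotation": [0, 0, 0]},
    {"gripper": 1, "translation": [0, 0, 0], "rotation": [0, 0, 0]},
    {"gripper": 1, "translation": [0, -2, -0.5], "rotation": [0, 0, 0]},
    {"gripper": 1, "translation": [0, -4, -0.8], "rotation": [0, 0, 0]},
    {"gripper": 1, "translation": [0, -4, -0.6], "rotation": [0, 0, 0]},
  ],
)

```text
t: 21.42
tcp_pos: [0.4794, 0.054, 0.1311]
tool_rot: [[0.001, -0.121, 0.993], [-0.0, 0.993, 0.121], [-1.0, -0.0, 0.001]]
contact_force: [0.9, -0.7, -0.3]
grip_width: 0.0854
```

Run:
```python
from h import *
c=snap('wrist','w16'); goal(.58,-.1695,.12,96)
P=xyz(c).reshape(-1,3); m=(P[:,2]>.02)&(P[:,2]<.035)&(abs(P[:,1]-.155)<.03)&(P[:,0]>.42)&(P[:,0]<.55)
print(m.sum(),P[m].mean(0),cv2.minAreaRect(P[m,:2].astype(np.float32)*1000))
```

```text
t 21.47 pos [0.4793 0.0464 0.1309] psi 96.4 grip 0.0854 q6 -0.14 F [ 0.2 -5.3  0.5]
turn about tool x 0.4 deg; shift after turn cm [  1.09 -22.52   7.76] ; shift in current axes [  1.23 -22.57   7.59]; tilt [ 0.    -0.007 -1.   ]
6397 [0.47972569 0.15477172 0.02476684] ((483.0986328125, 156.22789001464844), (84.36382293701172, 34.351158142089844), 6.9045281410217285)
```

View pics/w16.png

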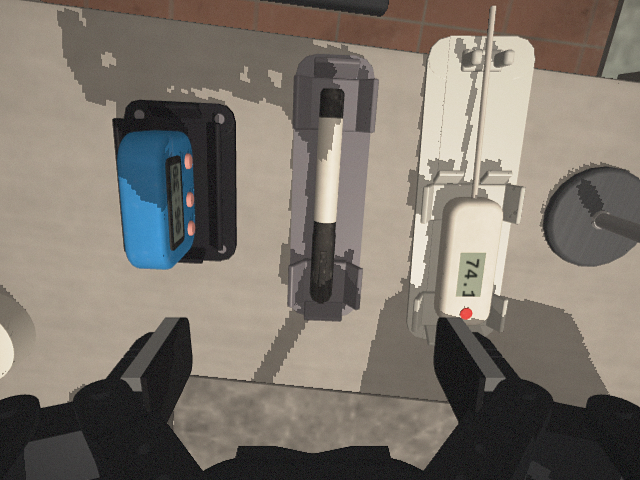

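send_rows(
  rows=[
    {"gripper": 1, "translation": [0, 0, 0], "rotation": [7, 0, 0]},
    {"gripper": 1, "translation": [0, 0, 0], "rotation": [7, 0, 0]},
    {"gripper": 1, "translation": [0, 0, 0], "rotation": [7, 0, 0]},
    {"gripper": 1, "translation": [0, 0, 0], "rotation": [7, 0, 0]},
    {"gripper": 1, "translation": [0, 0, 0], "rotation": [7, 0, 0]},
  ],
)

```text
t: 21.88
tcp_pos: [0.4795, 0.0542, 0.1306]
tool_rot: [[0.0, 0.479, 0.878], [0.0, 0.878, -0.479], [-1.0, 0.0, 0.0]]
contact_force: [0.3, -0.3, -0.1]
grip_width: 0.0858
```

send_rows(
  rows=[
    {"gripper": 1, "translation": [0, 0, 0], "rotation": [7, 0, 0]},
    {"gripper": 1, "translation": [0, 0, 0], "rotation": [7, 0, 0]},
    {"gripper": 1, "translation": [0, 0, 0], "rotation": [7, 0, 0]},
    {"gripper": 1, "translation": [0, 0, 0], "rotation": [7, 0, 0]},
    {"gripper": 1, "translation": [0, 0, 0], "rotation": [7, 0, 0]},
  ],
)

```text
t: 22.3
tcp_pos: [0.4795, 0.0544, 0.1306]
tool_rot: [[0.0, 0.896, 0.445], [-0.0, 0.445, -0.896], [-1.0, 0.0, 0.0]]
contact_force: [0.3, -0.0, -1.1]
grip_width: 0.0853
```

send_rows(
  rows=[
    {"gripper": 1, "translation": [0, 0, 0], "rotation": [7, 0, 0]},
    {"gripper": 1, "translation": [0, 0, 0], "rotation": [7, 0, 0]},
    {"gripper": 1, "translation": [0, 0, 0], "rotation": [7, 0, 0]},
    {"gripper": 1, "translation": [0, 0, 0], "rotation": [1.5, 0, 0]},
    {"gripper": 1, "translation": [0, 0, 0], "rotation": [0, 0, 0]},
  ],
)

```text
t: 22.72
tcp_pos: [0.4795, 0.0544, 0.1306]
tool_rot: [[0.0, 0.997, 0.074], [-0.0, 0.074, -0.997], [-1.0, 0.0, 0.0]]
contact_force: [-0.1, 0.3, 0.3]
grip_width: 0.0852
```

Run:
```python
from h import *
goal(.58,-.1695,.12,4)
```

```text
t 22.72 pos [0.4795 0.0544 0.1306] psi 4.2 grip 0.0852 q6 1.48 F [-0.1  0.3  0.3]
turn about tool x 0.2 deg; shift after turn cm [ 1.06  8.46 23.03] ; shift in current axes [ 1.06  8.37 23.06]; tilt [ 0. -0. -1.]
```

send_rows(
  rows=[
    {"gripper": 1, "translation": [0, 0, 2.5], "rotation": [0, 0, 0]},
    {"gripper": 1, "translation": [0, 0, 4], "rotation": [0, 0, 0]},
    {"gripper": 1, "translation": [0, 0, 4], "rotation": [0, 0, 0]},
    {"gripper": 1, "translation": [0, 0.5, 4], "rotation": [0, 0, 0]},
    {"gripper": 1, "translation": [0, 2, 3.5], "rotation": [0, 0, 0]},
  ],
)

```text
t: 23.13
tcp_pos: [0.5155, -0.1251, 0.1304]
tool_rot: [[-0.002, 0.997, 0.074], [0.0, 0.074, -0.997], [-1.0, -0.002, -0.0]]
contact_force: [0.5, 1.1, 0.4]
grip_width: 0.0853
```

send_rows(
  rows=[
    {"gripper": 1, "translation": [0, 2, 3], "rotation": [0, 0, 0]},
    {"gripper": 1, "translation": [1, 2, 2], "rotation": [0, 0, 0]},
    {"gripper": 1, "translation": [2, 1.9, 0], "rotation": [0, 0, 0]},
    {"gripper": 1, "translation": [2, 0, 0], "rotation": [0, 0, 0]},
    {"gripper": 1, "translation": [0, 0, 0], "rotation": [0, 0, 0]},
  ],
)

```text
t: 23.55
tcp_pos: [0.5785, -0.1684, 0.0762]
tool_rot: [[-0.006, 0.997, 0.074], [0.002, 0.074, -0.997], [-1.0, -0.006, -0.003]]
contact_force: [-0.3, -0.2, -1.0]
grip_width: 0.0854
```

Run:
```python
from h import *
c=snap('wrist','w17')
goal(.58,-.1695,.003,4)
P=xyz(c).reshape(-1,3); m=(P[:,2]>.02)&(P[:,2]<.03)&(P[:,0]>.54)&(P[:,0]<.62)&(P[:,1]<-.13)&(P[:,1]>-.21)
print(m.sum(),P[m].mean(0),cv2.minEnclosingCircle(P[m,:2].astype(np.float32)*1000))
```

```text
t 23.60 pos [ 0.5783 -0.1681  0.078 ] psi 4.3 grip 0.0858 q6 1.11 F [ 0.5  0.1 -0.2]
turn about tool x 0.3 deg; shift after turn cm [7.5  0.16 0.15] ; shift in current axes [7.5  0.2  0.17]; tilt [-0.005  0.002 -1.   ]
9516 [ 0.58040329 -0.16588336  0.02399785] ((580.433837890625, -167.5487060546875), 30.393840789794922)
```

View pics/w17.png

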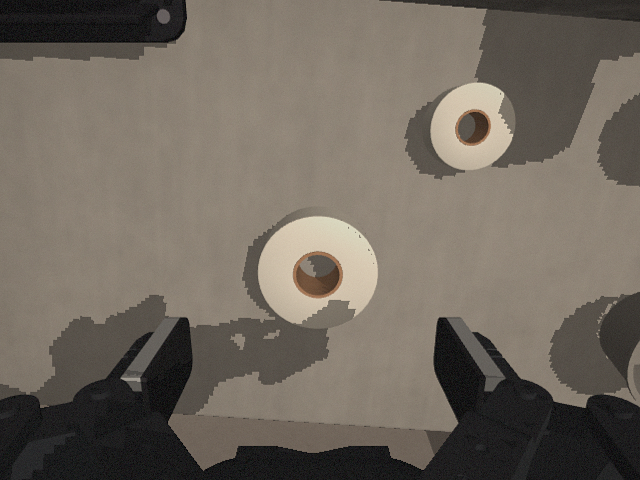

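send_rows(
  rows=[
    {"gripper": 1, "translation": [1.5, 0.1, 0], "rotation": [0, 0, 0]},
    {"gripper": 1, "translation": [2.5, 0, 0], "rotation": [0, 0, 0]},
    {"gripper": 1, "translation": [2, 0, 0], "rotation": [0, 0, 0]},
    {"gripper": 1, "translation": [1.4, 0, 0], "rotation": [0, 0, 0]},
    {"gripper": 1, "translation": [0, 0, 0], "rotation": [0, 0, 0]},
  ],
)

```text
t: 24.02
tcp_pos: [0.5788, -0.1676, 0.0047]
tool_rot: [[-0.004, 0.997, 0.075], [0.002, 0.075, -0.997], [-1.0, -0.004, -0.002]]
contact_force: [-0.4, 0.0, -1.5]
grip_width: 0.0851
```

send_rows(
  rows=[
    {"gripper": 0.3, "translation": [0, 0, 0], "rotation": [0, 0, 0]},
    {"gripper": 0.3, "translation": [0, 0, 0], "rotation": [0, 0, 0]},
    {"gripper": 0.3, "translation": [0, 0, 0], "rotation": [0, 0, 0]},
    {"gripper": 0.3, "translation": [0, 0, 0], "rotation": [0, 0, 0]},
    {"gripper": 0.3, "translation": [0, 0, 0], "rotation": [0, 0, 0]},
  ],
)

```text
t: 24.43
tcp_pos: [0.5825, -0.1693, 0.0091]
tool_rot: [[0.003, 0.997, 0.074], [-0.001, 0.074, -0.997], [-1.0, 0.003, 0.002]]
contact_force: [-1.8, 0.6, 5.6]
grip_width: 0.059
```

Run:
```python
from h import *
goal(.446,.2378,.12,4)
```

```text
t 24.43 pos [ 0.5825 -0.1693  0.0091] psi 4.3 grip 0.0590 q6 1.11 F [-1.8  0.6  5.6]
turn about tool x 0.3 deg; shift after turn cm [-11.09 -10.77 -41.56] ; shift in current axes [-11.18 -10.55 -41.59]; tilt [ 0.003 -0.001 -1.   ]
```

send_rows(
  rows=[
    {"gripper": 0.3, "translation": [-2, 0, 0], "rotation": [0, 0, 0]},
    {"gripper": 0.3, "translation": [-3, 0, 0], "rotation": [0, 0, 0]},
    {"gripper": 0.3, "translation": [-3, -1, 0], "rotation": [0, 0, 0]},
    {"gripper": 0.3, "translation": [-3, -2.5, 0], "rotation": [0, 0, 0]},
    {"gripper": 0.3, "translation": [-1, -3, -1], "rotation": [0, 0, 0]},
  ],
)

```text
t: 24.85
tcp_pos: [0.5203, -0.1667, 0.1329]
tool_rot: [[0.011, 0.997, 0.074], [-0.006, 0.074, -0.997], [-1.0, 0.011, 0.007]]
contact_force: [1.3, -0.4, -0.6]
grip_width: 0.0594
```

send_rows(
  rows=[
    {"gripper": 0.3, "translation": [0, -2.5, -3], "rotation": [0, 0, 0]},
    {"gripper": 0.3, "translation": [0, -1.5, -3.7], "rotation": [0, 0, 0]},
    {"gripper": 0.3, "translation": [0, 0, -4], "rotation": [0, 0, 0]},
    {"gripper": 0.3, "translation": [0, 0, -4], "rotation": [0, 0, 0]},
    {"gripper": 0.3, "translation": [0, 0, -4], "rotation": [0, 0, 0]},
  ],
)

```text
t: 25.27
tcp_pos: [0.4621, 0.0211, 0.1282]
tool_rot: [[0.003, 0.997, 0.073], [-0.0, 0.073, -0.997], [-1.0, 0.003, 0.001]]
contact_force: [1.5, 0.4, -1.3]
grip_width: 0.0589
```

send_rows(
  rows=[
    {"gripper": 0.3, "translation": [0, 0, -4], "rotation": [0, 0, 0]},
    {"gripper": 0.3, "translation": [0, 0, -4], "rotation": [0, 0, 0]},
    {"gripper": 0.3, "translation": [0, 0, -4], "rotation": [0, 0, 0]},
    {"gripper": 0.3, "translation": [0, 0, -3.5], "rotation": [0, 0, 0]},
    {"gripper": 0.3, "translation": [0, 0, -2.5], "rotation": [0, 0, 0]},
  ],
)

```text
t: 25.68
tcp_pos: [0.4488, 0.2026, 0.1282]
tool_rot: [[0.003, 0.997, 0.077], [0.002, 0.077, -0.997], [-1.0, 0.003, -0.001]]
contact_force: [0.7, 0.2, -0.9]
grip_width: 0.0592
```

send_rows(
  rows=[
    {"gripper": 0.3, "translation": [0, 0, -2], "rotation": [0, 0, 0]},
    {"gripper": 0.3, "translation": [0, 0, -1], "rotation": [0, 0, 0]},
    {"gripper": 0.3, "translation": [0, 0, 0], "rotation": [0, 0, 0]},
    {"gripper": 0.3, "translation": [0, 0, 0], "rotation": [0, 0, 0]},
    {"gripper": 0.3, "translation": [0, 0, 0], "rotation": [0, 0, 0]},
  ],
)

```text
t: 26.1
tcp_pos: [0.4467, 0.2282, 0.1267]
tool_rot: [[0.001, 0.997, 0.073], [-0.001, 0.073, -0.997], [-1.0, 0.0, 0.001]]
contact_force: [-0.2, -0.6, -0.8]
grip_width: 0.0591
```

Run:
```python
from h import *
goal(.446,.2378,.10,4); snap('wrist','w18')
```

```text
t 26.10 pos [0.4467 0.2282 0.1267] psi 4.2 grip 0.0591 q6 1.84 F [-0.2 -0.6 -0.8]
turn about tool x 0.2 deg; shift after turn cm [ 2.67 -0.01 -0.97] ; shift in current axes [ 2.67 -0.   -0.97]; tilt [ 0.001 -0.001 -1.   ]
```

View pics/w18.png

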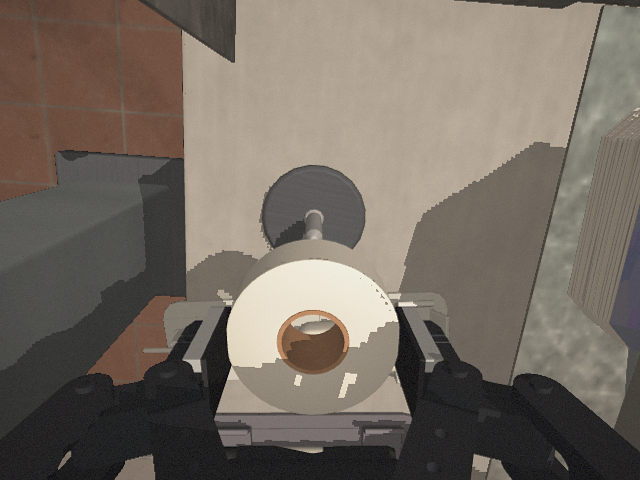

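```bash
cat > r.py <<'E'
from h import *
import sys
def roll(c,ref):
    P=xyz(c).reshape(-1,3); im=c['pixels'].reshape(-1,3).astype(int)
    z0=np.nanmedian(xyz(c)[280:300,285:340,2]); print('top z',z0)
    m=(abs(P[:,2]-z0)<.006)&(np.hypot(P[:,0]-ref[0],P[:,1]-ref[1])<.036)&(im.min(1)>90)
    print(m.sum(),P[m].mean(0),cv2.minEnclosingCircle(P[m,:2].astype(np.float32)*1000))
if __name__=='__main__':
    c=load('w18'); roll(c,(.4467,.2282))
    # bore ellipse in image, top rim centre
    P=xyz(c); print(onz(c,313.5,341,np.nanmedian(P[280:300,285:340,2])))
    m=(P[...,2]>.04)&(P[...,2]<.062)&(np.hypot(P[...,0]-.446,P[...,1]-.238)<.03); print('pin',m.sum(),P[m].mean(0)); 
    print(onz(c,314,214,.056))
E
python3 r.py
```

```text
top z 0.14155695245821773
18971 [0.44638931 0.23319022 0.14142617] ((446.3197021484375, 233.99172973632812), 34.48255920410156)
[0.44699798 0.23068373 0.14155695]
pin 228 [0.44609707 0.24395995 0.04996652]
[0.44553376 0.2555772  0.056     ]
```

Run:
```python
from h import *
c=load('w18'); print(onz(c,314,214,.008)); 
for p in [(.446,.2375,.008),(.446,.2375,.056)]: print(pix(c,p))
for u,v in [(262,215),(365,215),(313,165)]: print(onz(c,u,v,.008))
P=xyz(c)
# fit circle to top outline of roll
for v in (300,340,380):
    r=[u for u in range(200,430) if abs(P[v,u,2]-.1415)<.005]; print(v,min(r),max(r))
```

```text
[0.44644339 0.24461033 0.008     ]
[312.5076337  224.70326455]
[312.39728701 247.03435307]
[0.41329028 0.24154857 0.008     ]
[0.47904574 0.2463188  0.008     ]
[0.44356296 0.27545715 0.008     ]
300 236 389
340 223 402
380 226 399
```

send_rows(
  rows=[
    {"gripper": 0.3, "translation": [1, 0, -0.5], "rotation": [0, 0, 0]},
    {"gripper": 0.3, "translation": [1.5, 0, -0.4], "rotation": [0, 0, 0]},
    {"gripper": 0.3, "translation": [1.5, 0, 0], "rotation": [0, 0, 0]},
    {"gripper": 0.3, "translation": [0.5, 0, 0], "rotation": [0, 0, 0]},
    {"gripper": 0.3, "translation": [0, 0, 0], "rotation": [0, 0, 0]},
  ],
)

```text
t: 26.57
tcp_pos: [0.4442, 0.2371, 0.0793]
tool_rot: [[-0.004, 0.997, 0.073], [-0.002, 0.073, -0.997], [-1.0, -0.004, 0.001]]
contact_force: [-0.1, 0.1, -0.5]
grip_width: 0.059
```

Run:
```python
from h import *
goal(.446,.2375,.03,4); c=snap('wrist','w19'); P=xyz(c)
z0=np.nanmedian(P[280:300,285:340,2]); print(z0)
b=c['pixels'][270:400,240:380]; cv2.imwrite('pics/w19c.png',cv2.resize(b,None,fx=5,fy=5,interpolation=2))
```

```text
t 26.57 pos [0.4442 0.2371 0.0793] psi 4.2 grip 0.0590 q6 1.86 F [-0.1  0.1 -0.5]
turn about tool x 0.2 deg; shift after turn cm [ 4.93  0.18 -0.03] ; shift in current axes [ 4.93  0.2  -0.04]; tilt [-0.004 -0.002 -1.   ]
0.09424252268585127
```

View pics/w19.png

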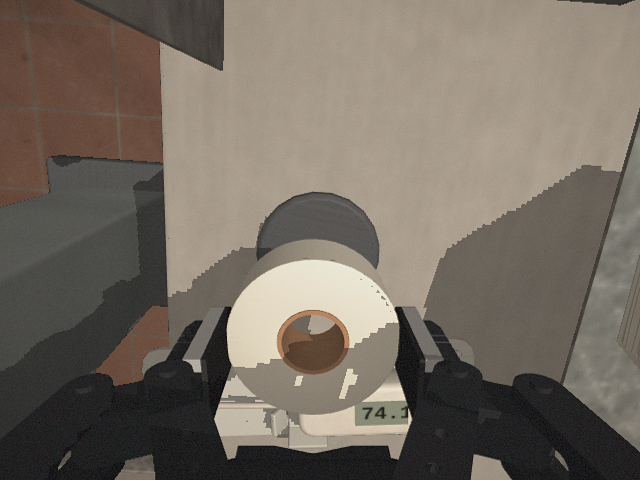

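View pics/w19c.png

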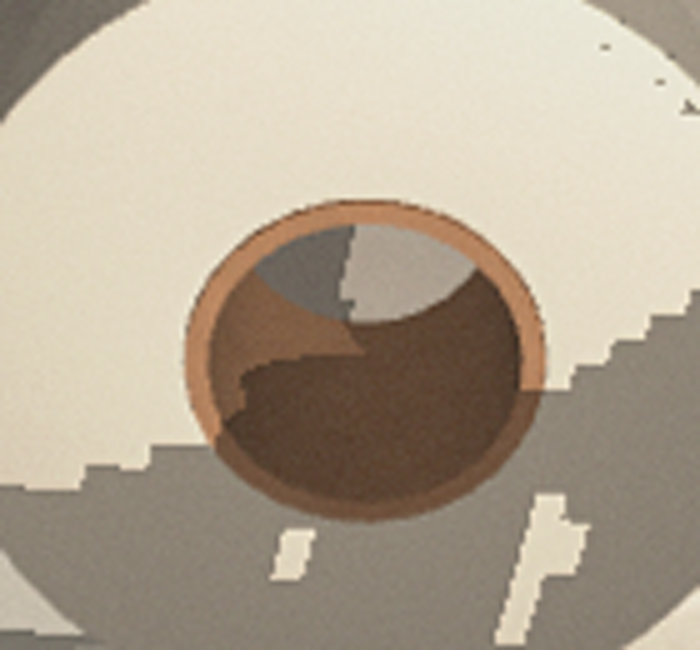

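Run:
```python
from h import *
c=load('w19')
print('bore',onz(c,313.2,342,.0942), onz(c,313.2,342,.0917))
print('foot far edge',onz(c,318,192,.008), 'sides',onz(c,257,245,.008),onz(c,379,243,.008))
W=xyz(c); print(W[200,318],W[196,318],W[250,290])
for p in [(.446,.2375,.008)]:
    for a in range(0,360,45):
        q=(p[0]+.034*np.cos(np.radians(a)),p[1]+.034*np.sin(np.radians(a)),.008); print(a,pix(c,q).round(0))
```

```text
bore [0.44446703 0.23921907 0.0942    ] [0.44456321 0.23776029 0.0917    ]
foot far edge [0.44391496 0.27599645 0.008     ] sides [0.41350713 0.24508972 0.008     ] [0.47848377 0.25102902 0.008     ]
[0.44425323 0.27165015 0.00704964] [0.44410724 0.27362427 0.00638671] [0.43414796 0.26747647 0.081121  ]
0 [379. 267.]
45 [365. 223.]
90 [321. 201.]
135 [274. 216.]
180 [254. 258.]
225 [270. 300.]
270 [312. 319.]
315 [356. 306.]
```

send_rows(
  rows=[
    {"gripper": 0.3, "translation": [0.3, 0.1, -0.1], "rotation": [0, 0, 0]},
    {"gripper": 0.3, "translation": [0.8, 0, -0.05], "rotation": [0, 0, 0]},
    {"gripper": 0.3, "translation": [1, 0, 0], "rotation": [0, 0, 0]},
    {"gripper": 0.3, "translation": [1, 0, 0], "rotation": [0, 0, 0]},
    {"gripper": 0.3, "translation": [0, 0, 0], "rotation": [0, 0, 0]},
  ],
)

```text
t: 27.03
tcp_pos: [0.445, 0.2391, 0.0479]
tool_rot: [[-0.003, 0.997, 0.074], [-0.001, 0.074, -0.997], [-1.0, -0.004, 0.001]]
contact_force: [-0.4, 0.1, -1.6]
grip_width: 0.0589
```

Run:
```python
from h import *
goal(.446,.2385,.018,4); c=snap('wrist','w20'); crop(c,220,250,410,420,4,'w20c')
```

```text
t 27.03 pos [0.445  0.2391 0.0479] psi 4.2 grip 0.0589 q6 1.86 F [-0.4  0.1 -1.6]
turn about tool x 0.2 deg; shift after turn cm [2.99 0.1  0.07] ; shift in current axes [2.99 0.11 0.06]; tilt [-0.003 -0.001 -1.   ]
```

View pics/w20c.png

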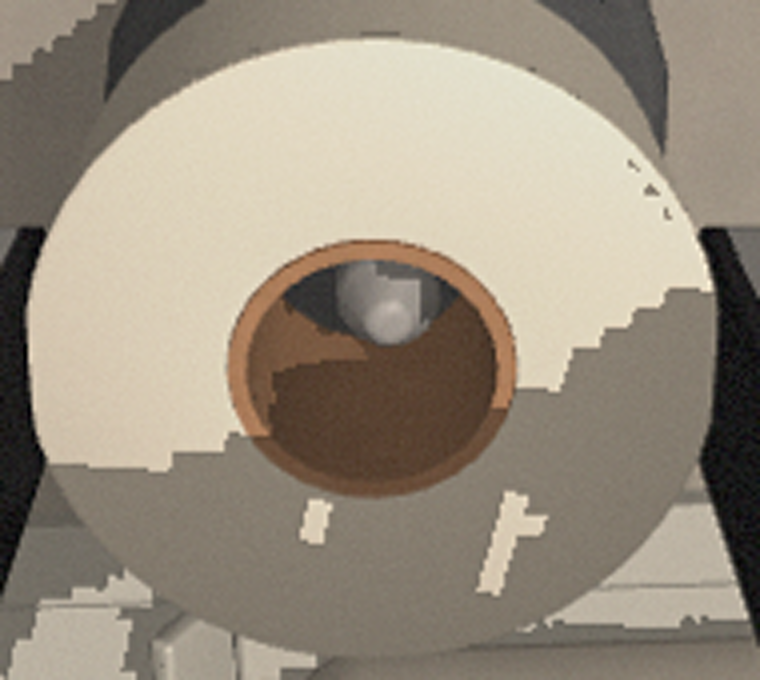

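send_rows(
  rows=[
    {"gripper": 0.3, "translation": [1, 0.1, 0], "rotation": [0, 0, 0]},
    {"gripper": 0.3, "translation": [1, 0, 0], "rotation": [0, 0, 0]},
    {"gripper": 0.3, "translation": [0.8, 0, 0], "rotation": [0, 0, 0]},
    {"gripper": 0.3, "translation": [0, 0, 0], "rotation": [0, 0, 0]},
    {"gripper": 0.3, "translation": [0, 0, 0], "rotation": [0, 0, 0]},
  ],
)

```text
t: 27.5
tcp_pos: [0.4468, 0.2395, 0.0214]
tool_rot: [[-0.002, 0.997, 0.074], [-0.001, 0.074, -0.997], [-1.0, -0.002, 0.001]]
contact_force: [-0.2, 0.5, -0.7]
grip_width: 0.0589
```

Run:
```python
from h import *
goal(.446,.2385,.017,4)
```

```text
t 27.50 pos [0.4468 0.2395 0.0214] psi 4.2 grip 0.0589 q6 1.86 F [-0.2  0.5 -0.7]
turn about tool x 0.2 deg; shift after turn cm [ 0.44 -0.09  0.09] ; shift in current axes [ 0.44 -0.09  0.09]; tilt [-0.002 -0.001 -1.   ]
```

send_rows(
  rows=[
    {"gripper": 0.3, "translation": [0.3, 0, 0], "rotation": [0, 0, 0]},
    {"gripper": 0.3, "translation": [0, 0, 0], "rotation": [0, 0, 0]},
    {"gripper": 0.3, "translation": [0, 0, 0], "rotation": [0, 0, 0]},
    {"gripper": 0.9, "translation": [0, 0, 0], "rotation": [0, 0, 0]},
    {"gripper": 0.9, "translation": [0, 0, 0], "rotation": [0, 0, 0]},
  ],
)

```text
t: 27.92
tcp_pos: [0.4482, 0.24, 0.0197]
tool_rot: [[0.001, 0.997, 0.074], [0.0, 0.074, -0.997], [-1.0, 0.001, -0.0]]
contact_force: [-0.5, -0.1, -0.3]
grip_width: 0.0767
```

send_rows(
  rows=[
    {"gripper": 1, "translation": [0, 0, 0], "rotation": [0, 0, 0]},
    {"gripper": 1, "translation": [-1, 0, 0], "rotation": [0, 0, 0]},
    {"gripper": 1, "translation": [-3, 0, 0], "rotation": [0, 0, 0]},
    {"gripper": 1, "translation": [-4, 0, 0], "rotation": [0, 0, 0]},
    {"gripper": 1, "translation": [-4, 0, 0], "rotation": [0, 0, 0]},
  ],
)

```text
t: 28.33
tcp_pos: [0.4465, 0.2394, 0.1407]
tool_rot: [[-0.002, 0.997, 0.074], [-0.001, 0.074, -0.997], [-1.0, -0.002, 0.001]]
contact_force: [0.7, 1.0, 1.1]
grip_width: 0.0855
```

send_rows(
  rows=[
    {"gripper": 1, "translation": [-3, 0, 2], "rotation": [0, 0, 0]},
    {"gripper": 1, "translation": [-2, 0, 4], "rotation": [0, 0, 0]},
    {"gripper": 1, "translation": [0, 0, 4], "rotation": [0, 0, 0]},
    {"gripper": 1, "translation": [0, 0, 4], "rotation": [0, 0, 0]},
    {"gripper": 1, "translation": [0, 0, 4], "rotation": [0, 0, 0]},
  ],
)

```text
t: 28.75
tcp_pos: [0.4613, 0.0616, 0.1897]
tool_rot: [[0.003, 0.997, 0.075], [-0.0, 0.075, -0.997], [-1.0, 0.003, 0.0]]
contact_force: [0.2, 0.4, -0.7]
grip_width: 0.0856
```

send_rows(
  rows=[
    {"gripper": 1, "translation": [0, 0, 4], "rotation": [0, 0, 0]},
    {"gripper": 1, "translation": [0, 0, 4], "rotation": [0, 0, 0]},
    {"gripper": 1, "translation": [0, 0, 4], "rotation": [0, 0, 0]},
    {"gripper": 1, "translation": [0, 0, 4], "rotation": [0, 0, 0]},
    {"gripper": 1, "translation": [0, 0, 4], "rotation": [0, 0, 0]},
  ],
)

```text
t: 29.17
tcp_pos: [0.4755, -0.1384, 0.1891]
tool_rot: [[0.001, 0.997, 0.074], [-0.001, 0.074, -0.997], [-1.0, 0.001, 0.001]]
contact_force: [0.3, 0.8, 0.7]
grip_width: 0.0854
```

send_rows(
  rows=[
    {"gripper": 1, "translation": [0, 0, 4], "rotation": [0, 0, 0]},
    {"gripper": 1, "translation": [0, 0, 4], "rotation": [0, 0, 0]},
    {"gripper": 1, "translation": [0, 0, 3], "rotation": [0, 0, 0]},
    {"gripper": 1, "translation": [0, 0, 0], "rotation": [0, 0, 0]},
    {"gripper": 1, "translation": [0, 0, 0], "rotation": [0, 0, 0]},
  ],
)

```text
t: 29.58
tcp_pos: [0.4837, -0.2475, 0.1885]
tool_rot: [[0.001, 0.997, 0.071], [-0.0, 0.071, -0.997], [-1.0, 0.001, 0.0]]
contact_force: [-0.3, 0.8, -0.1]
grip_width: 0.0852
```

Run:
```python
from h import *
goal(.446,.2385,.017,4); c=snap('top','t21'); s=snap('scene','s21'); crop(s,220,210,480,340,3,'s21c')
crop(c,170,240,370,380,4,'t21c')
```

```text
t 29.58 pos [ 0.4837 -0.2475  0.1885] psi 4.1 grip 0.0852 q6 0.91 F [-0.3  0.8 -0.1]
turn about tool x 0.1 deg; shift after turn cm [ 17.15  -0.37 -48.75] ; shift in current axes [ 17.14  -0.32 -48.75]; tilt [ 0.001 -0.    -1.   ]
```

View pics/t21.png

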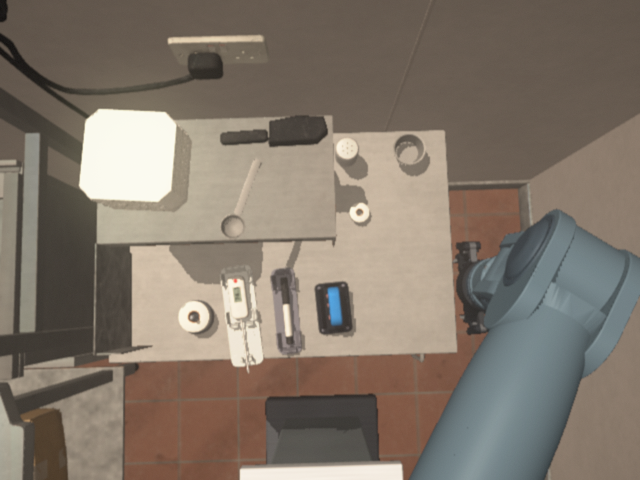

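View pics/t21c.png

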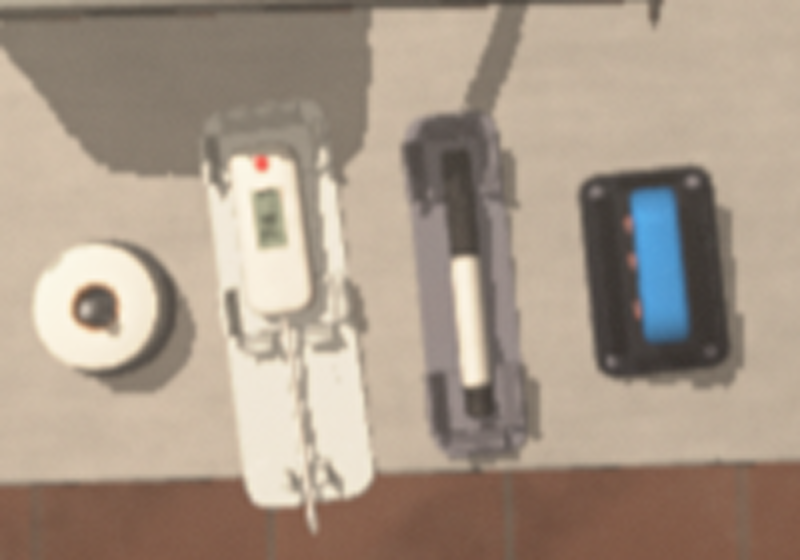

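View pics/s21c.png

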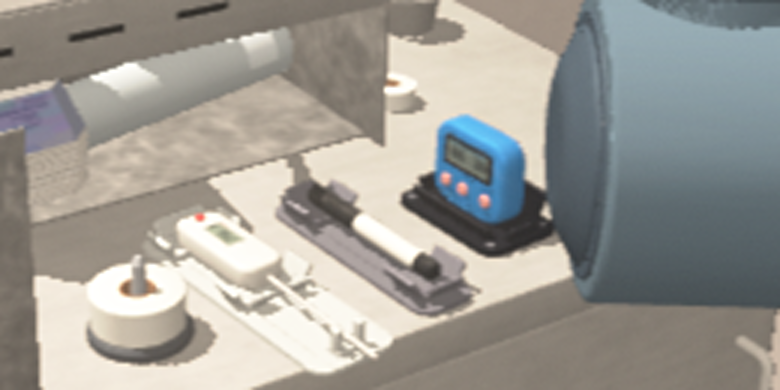

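Run:
```python
from h import *
c=load('t21'); P=xyz(c).reshape(-1,3); im=c['pixels'].reshape(-1,3).astype(int)
def f(n,x0,x1,y0,y1,z0,z1,extra=True):
    m=(P[:,0]>x0)&(P[:,0]<x1)&(P[:,1]>y0)&(P[:,1]<y1)&(P[:,2]>z0)&(P[:,2]<z1)&extra
    print(n,m.sum(),np.round(P[m].mean(0),4),np.round(np.percentile(P[m,2],[5,50,95]),4),[np.round(v,1) for v in cv2.minAreaRect(P[m,:2].astype(np.float32)*1000)])
f('roll',.40,.49,.19,.285,.026,.042)
f('pin',.40,.49,.19,.285,.046,.07)
f('probe',.42,.55,.13,.18,.0215,.035)
f('marker',.37,.54,.045,.075,.0215,.035,True)
f('timer',.40,.52,-.07,.01,.058,.08)
f('cup',.72,.83,-.25,-.16,.025,.05); f('pepper',.72,.80,-.10,-.045,.05,.08)
c0=load('top0');P=xyz(c0).reshape(-1,3); f('cup0',.72,.83,-.25,-.16,.025,.05); f('pepper0',.72,.80,-.10,-.045,.05,.08)
```

```text
roll 679 [0.4472 0.2387 0.0327] [0.0285 0.0326 0.0369] [array([447.2, 239.1]), array([59.5, 58.4]), np.float64(88.4)]
pin 22 [0.4456 0.2375 0.0524] [0.0478 0.0527 0.057 ] [array([445.5, 237.6]), array([8.3, 7.7]), np.float64(87.1)]
probe 683 [0.4833 0.1539 0.0257] [0.0222 0.0255 0.0294] [array([490.8, 153.2]), array([ 46.1, 100.7]), np.float64(86.0)]
marker 343 [0.4548 0.0578 0.0245] [0.0218 0.0241 0.0284] [array([454.4,  55.1]), array([160.7,  26.1]), np.float64(3.1)]
timer 430 [ 0.4601 -0.0367  0.0669] [0.0604 0.0674 0.0713] [array([459.9, -36.7]), array([70.8, 23. ]), np.float64(4.6)]
cup 257 [ 0.7776 -0.2014  0.0341] [0.0269 0.0346 0.0395] [array([ 772. , -198.1]), array([64.7, 64.8]), np.float64(87.2)]
pepper 448 [ 0.7663 -0.0705  0.0628] [0.0574 0.0633 0.067 ] [array([767.4, -70.8]), array([46. , 45.2]), np.float64(36.0)]
cup0 252 [ 0.7778 -0.2009  0.0339] [0.027  0.0345 0.0393] [array([ 771.4, -197.2]), array([65.2, 64.6]), np.float64(40.1)]
pepper0 449 [ 0.7663 -0.0705  0.0627] [0.0571 0.063  0.067 ] [array([767.2, -70.5]), array([46.2, 46.2]), np.float64(42.0)]
```

```bash
python3 -c "
from h import *
print(job_done())"
```

```text
the job is handed in; nothing more can be done
None
```

I put all four things in their holders and handed the job in at about 30 s of the 104 s allowed. No verdict was reported.

The last top-camera measurements, taken with the arm raised and off to the side, showed:

| Item | Position against its holder | Height and attitude |
|---|---|---|
| Label roll | about 2 mm from the pin axis, pin through the core | top at 33 mm, so flat on the foot |
| Thermometer | about 1 mm from the pocket centre, stem out through the fork | handle top at about 25.5 mm, against 26 mm expected |
| Marker | about 2 mm from the rest's centre | top at 24.5 mm, lying flat on both saddles |
| Timer | about 3 mm from the slot centre, display towards the low lip | top at 67 mm, upright |

The pepper shaker and dip cup measured within 1 mm of where they started.

- **Decoy roll:** the small look-alike roll lay over the thermometer's stem. I slid the stem out sideways before lifting, and the decoy stayed on the counter.
- **Disagreement:** before the roll went on, the wrist and top cameras differed by about 4 mm on the spindle's position. I took a value between them and saw the tip inside the bore before lowering.
- **Noisy check:** the last outline fit for the marker and thermometer also picked up the holders' cheeks, so their positions above come from averaged points. Earlier wrist views agree with them.

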